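# Cover the wide pan with the hot lid

## Task

The lid on the small steel saucepan is too hot to touch. Take the hook-shaped lid lifter from its wooden cradle, hook it under the lid's loop handle, lift the lid off level and gently, and lower it into the hole of the reducing ring on the red wide pan, feeling for the hole until the lid drops fully home and lies flat. Then unhook the lifter and lay it back in its cradle, and leave the jar, mug and pepper mill alone.

Things in the scene. Friction and masses are not known exactly. Their poses are not given: they have to be found in the camera images.
- lid: Round steel lid, 164 mm across, 0.4 to 0.65 kg, hot: no robot part may touch it, and no contact on it may exceed 30 N. Origin: centre of the underside of its flat flange, z up. Below it a solid round spigot, 140 mm across, 9 mm deep, lower edge rounded 4 mm. Above, a low dome up to z = 15 mm at the centre. Starts seated in the saucepan; hung by the middle of its bar it hangs level.
- lid_bar (a point): Middle of the lid's loop handle, a black arch of 9 mm round bar: two uprights at the lid's y = +-32 mm joined by a level bar along the lid's y axis, centre line at lid z = 52 mm (this point). Free gap under the bar: 32 mm high, 55 mm wide. Same axes as the lid.
- lifter: C-shaped lid lifter, 0.16 kg, used handle up and level. Origin: centre of the wooden handle, a bar 160 mm long (its x), 22 mm wide (y), 24 mm high (z), to be gripped across its width at the middle, from above. A steel shank 7 mm thick goes down from the handle at x = -45 mm to z = -70 mm; the hook starts from its foot.
- lifter_hook (a point): Saddle of the hook, lifter x = 0, z = -90 mm. A steel strip 20 mm wide slopes from the shank's foot down to this V-shaped saddle, then up to the tip at x = 17 mm, z = -80 mm; lowest steel z = -97 mm. The C is open to the lifter's +x: move along +x to bring the hook under a bar; a bar in the saddle hangs straight below the grip.
- cradle: Fixed wooden cradle, base 180 by 60 mm; origin centre of its underside. Posts at x = +-66 mm (12 mm thick) with notches 34 mm wide, floors at z = 112 mm, cheeks up to z = 126 mm. The lifter's handle lies across both, its origin 124 mm above the cradle's and its x along the cradle's x, shank and hook hanging between the posts.
- saucepan: Fixed steel saucepan, 156 mm across, rim 64 mm above its origin (centre of the underside), mouth 144 mm, small side loops at +-x. The seated lid's origin is at the rim's height.
- widepan: Fixed red wide pan, 204 mm across, rim 60 mm above its origin (centre of the underside), small side loops at +-x. With the lid seated in the ring's hole the lid's origin is 65 mm above the pan's; with the lid's spigot on top of the ring, 74 mm.
- widepan_rim (a point): Centre of the red pan's rim. On it lies a fixed aluminium reducing ring, 206 mm across, 5 mm thick, with a round hole 144 mm across. The ring is NOT centred: its centre is up to 9 mm off this point in x and as much in y, unmeasured; the hole must be felt for with the hanging lid. Let down off-centre, the lid rests on one edge and dips towards the hole's centre; over it, it drops in.
- jar: Storage jar, 72 mm across, 110 mm high, bystander not to be moved; origin at its underside.
- mug: White mug, 76 mm across, 85 mm high, bystander not to be moved; origin at its underside.
- mill: Dark wooden pepper mill, 52 mm across, 135 mm high, bystander not to be moved; origin at its underside.
There are look-alikes about, which are no part of the job. There is more than one size of the cradle; the job needs the larger. There is more than one size of the lifter; the job needs the larger.

How it is judged:
On the way, in this order (a step that is already met when the one before it is completed fails the run):
1. the lid hangs on the lifter, level within 0.2 rad, at least 25 mm above its seat in the saucepan (z of lid in the frame of saucepan above 0.089 m and angle between lid's own z axis and vertical below 0.2 rad and contact force between lid and lifter above 2 N), for 0.2 s.
2. the lid is seated in the ring on the wide pan (horizontal distance between lid and widepan below 0.018 m and z of lid in the frame of widepan below 0.068 m and angle between lid's own z axis and vertical below 0.035 rad), for 0.2 s.
At the end, for the whole second after the job is handed in: The lid rests in the ring's hole on the wide pan: within 18 mm of the pan's axis, its origin under 68 mm above the pan's, tilt under 0.035 rad. The lifter, off the lid, rests in its cradle's notches: within 20 mm of its centre, 118 to 128 mm above its origin, tilt under 0.12 rad (all of step 2 and z of lid in the frame of widepan above 0.06 m and linear speed of each of lid, lifter below 0.02 m/s and contact force between lid and lifter below 0.1 N and horizontal distance between lifter and cradle below 0.02 m and z of lifter in the frame of cradle between 0.118 and 0.128 m and angle between lifter's own z axis and vertical below 0.12 rad); the robot touches nothing.
It fails at once if the robot's fingers or arm touch the hot lid (contact force between any of the fingers, the arm and lid above 0.5 N).
It fails at once if the lid tips more than 0.35 rad (angle between lid's own z axis and vertical above 0.35 rad).
It fails at once if the lid is pushed, jammed or dropped with more than 30 N (contact force between lid and anything else above 30 N).
It fails at once if the jar, mug or mill is moved more than 15 mm (distance of any of jar, mug, mill from where it was at the start of the episode above 0.015 m).
It also fails if it takes over 64 s, if anything falls off the work surface, if the arm or the gripper's body presses on something with over 40 N, if the wrist force passes 120 N, or if a joint passes its speed limit or range.

## Robot

A 6-joint arm with a two-finger parallel gripper is mounted at the origin on the work surface. World frame = base frame: x ahead of the robot, y to its left, z up, the work surface at z = 0. Lengths are in m, angles in rad, forces in N, time in s.
With the tool pointing down it reaches from about 0.3 to 0.875 m from the base axis. Payload 6.4 kg.
Tool frame: the origin (TCP) lies between the finger pads; the fingertips stand 25 mm ahead of it and the grasp point (between the pads) lies 6 mm ahead of it; y points along the fingers, x is the direction in which the jaws open and shut, and the axes are right-handed (so a half turn about y gives the same grasp; the last joint's range is limited). The gripper opens to 85 mm and grips with 20 to 120 N. Pads are 22 mm wide; open, the fingers measure 114 mm over their backs; the gripper's body (76 mm by 85 mm) begins 54 mm behind the grasp point. The pads swing forward as they close: fully open they stand 13 mm farther back than shut.
Start: joints at [-1.393, 0.181, 1.607, -0, 1.354, -0.206], TCP at [0.215, -0.533, 0.217] pointing down, gripper open.
Joint ranges: [-2.99, 2.99], [-0.89, 2.07], [0.3, 2.58], [-1.14, 4.28], [0, 2.63], [-3.12, 3.12]. Speed limits (rad/s): [2.57, 2.57, 3.01, 3.14, 3.14, 3.14].

## Interface

Orientations are given as a unit quaternion [w, x, y, z].
In Python, from bench import ctrl, vision, ticket, find_in, regions_of, pinpoint gives the robot as it stands.
- The arm moves only by the tool apply_moves, never from a script. Its argument "increments" is a list of rows, each an object of numbers: "x", "y", "z": the shift along the tool's x, y, z in cm; "ax", "ay", "az": the turn, a rotation vector about the tool's x, y, z in rad; "grip": the closure, from 0 (fully open) to 1 (shut). A call has 1 to 12 rows; each row is the pose to reach, as a shift and turn from the pose measured when the call began, along the tool's axes at that moment; what a row does not reach only later rows make up. A row lasts 1/8 s, in which the tool goes at most 62.5 mm and 10.7 degrees, less where a joint would pass 70% of its speed; a pose out of reach is approached as far as the arm can. A call with a gripper value outside its range is refused whole. The fingers move at their own pace and stop on an object; the grip force is fixed at half the most. Time passes only in rows, so rows that repeat a pose let the fingers close. It gives the time, the measured TCP pose, the force and the opening at its end, in the units of the state.
- ctrl.get_obs(): the state, without advancing time (a new reading comes with each control period).
- vision.camera(name): name is "scene" or "top" or "wrist"; returns the picture (420x560x3 uint8, red, green, blue); there is no depth.
- vision.camera_params(name): a dict with "intrinsics" (3x3 intrinsics, pixels), "k1" (the pictures are not rectified: a ray, as slopes to the right and down, at radius r is drawn at 1 + k1 r^2 times it, then the intrinsics apply), "R" (3x3) and "t" (3): a world point X has camera coordinates R X + t. Camera axes: x right, y down, z forward; pixel columns grow to the right and rows downward; lengths in m; the calibration is good to about 2 mm. A picture is of the moment at which its call begins: read the wrist's pose just before it. camera_params takes no time and is no camera call; for the wrist camera it gives the pose at the moment of the call.
- ticket.hand_in(): hands the job in, once; it reports no verdict.
Trained networks look in the newest picture that a camera, given by its name, has taken for a name from the list of things; names that differ only in an ending like _2 or _b are one class to them, and where a whole thing is asked for, a point or a joint stands for the part that bears it (a point fixed in the world has none). Each returns a list of dicts, best first, with "p" (0 to 1); they miss things now and then, are a little off and sometimes report something else, mostly with a low value. They report only what shows in the picture. A call takes as long as a camera call. They do not tell look-alikes from the thing itself.
- find_in(camera, query): "rect" ([centre column, centre row, width, height] in pixels, round what is visible of it).
- regions_of(camera, query): "mask" (420x560 bool, what is visible of it) and "rect" ([centre column, centre row, width, height] in pixels, round what is visible of it).
- pinpoint(camera, query): "xy" ([column, row] in pixels: a listed point, or the origin of a listed thing).
The state is a dict: "time_s": time; "q": joint angles; "dq": joint speeds; "joint_efforts": joint torques, N m; "eef_pos": TCP position; "eef_rot": TCP orientation; "wrist_force": force on the tool from outside, world axes, zero at the start; "torque": the same for the moment, N m; "opening": opening from 0.0 (shut) to 1.0 (fully open).
Only numpy, scipy, OpenCV 4.12 (cv2) and the standard library are available. Lean on these libraries where they do the work, as an engineer would, in place of code of your own. Each camera call takes 0.05 s, during which the arm holds its last target.

## Working session

There is one attempt and no reset: what is moved stays moved. The work goes in short steps, Python scripts to look and compute and a tool call to move; the robot and the scene stay as the last step left them, time stands still between calls to the robot, and variables do not carry over. Pictures are saved under pics/ and viewed, and the job is handed in when it is done.

Besides the shell and the picture viewer there is one more tool, called after "Emit:" by a JSON object that holds its "fn" and its "kwargs". apply_moves: Moves the arm, as the interface text tells. Its arguments: {"type":"object","properties":{"increments":{"type":"array","items":{"type":"object","properties":{"x":{"type":"number"},"y":{"type":"number"},"z":{"type":"number"},"ax":{"type":"number"},"ay":{"type":"number"},"az":{"type":"number"},"grip":{"type":"number"}}}}},"required":["increments"]}

```bash
ls; mkdir -p pics; python3 - <<'E'
from bench import ctrl, vision
import cv2
print(ctrl.get_obs())
for n in ("scene","top"):
    im=vision.camera(n); cv2.imwrite(f"pics/{n}0.png",im[:,:,::-1])
    p=vision.camera_params(n); print(n,p)
E
```

```text
pics
{'time_s': 0.0, 'q': array([-1.39327827e+00,  1.81582484e-01,  1.60801463e+00,  1.52659121e-05,
        1.35378814e+00, -2.06337377e-01]), 'dq': array([-0.00036661,  0.00287687, -0.00169013, -0.001342  , -0.00047782,
       -0.00160574]), 'joint_efforts': array([ 1.72051959e-04, -4.44866395e+01, -3.51341414e+01, -3.10907681e-04,
        9.14968899e-03, -1.98630130e-05]), 'eef_pos': array([ 0.21523281, -0.53257241,  0.21595767]), 'eef_rot': array([ 0.5866523 , -0.58573584,  0.39588206, -0.39500633]), 'wrist_force': array([ 1.30713306, -0.72818349,  0.43459386]), 'torque': array([ 0.06014008, -0.02233038,  0.01742346]), 'opening': 1.0043304833290339}
scene {'intrinsics': array([[422.64436792,   0.        , 274.65256731],
       [  0.        , 422.64436792, 199.92958236],
       [  0.        ,   0.        ,   1.        ]]), 'k1': -0.06518937694437049, 'R': array([[-0.38793972,  0.92146409,  0.02016696],
       [ 0.60724485,  0.2719902 , -0.74650855],
       [-0.69336604, -0.27735403, -0.66507013]]), 't': array([ 0.15973197, -0.21051408,  1.89416145])}
top {'intrinsics': array([[494.29821557,   0.        , 278.81109587],
       [  0.        , 494.29821557, 209.27772075],
       [  0.        ,   0.        ,   1.        ]]), 'k1': -0.13904016200065916, 'R': array([[-0.00363963, -0.99998354, -0.00443444],
       [-0.99437032,  0.00408874, -0.1058818 ],
       [ 0.10589819,  0.0040241 , -0.99436884]]), 't': array([0.04051553, 0.47018072, 1.50814937])}
```

View pics/scene0.png

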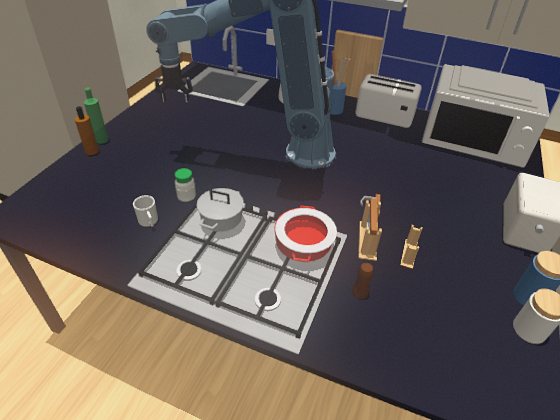

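View pics/top0.png

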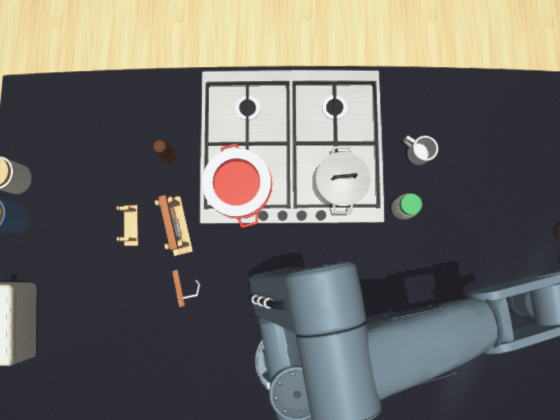

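```bash
cat > h.py <<'E'
import numpy as np, cv2
from scipy.spatial.transform import Rotation as Ro
from bench import ctrl, vision, find_in, regions_of, pinpoint
def rot(q): return Ro.from_quat([q[1],q[2],q[3],q[0]])
def ray(P,uv):
    K=P['intrinsics']; d=np.array([P['k1'],0,0,0,0.])
    n=cv2.undistortPoints(np.array([[uv]],float),K,d)[0,0]
    R=np.array(P['R']);t=np.array(P['t'])
    v=R.T@np.array([n[0],n[1],1]); c=-R.T@t
    return c,v/np.linalg.norm(v)
def atz(P,uv,z):
    c,v=ray(P,uv); return c+v*(z-c[2])/v[2]
def proj(P,X):
    R=np.array(P['R'],float); 
    X=np.atleast_2d(np.array(X,float))
    return cv2.projectPoints(X,cv2.Rodrigues(R)[0],np.array(P['t'],float),P['intrinsics'],np.array([P['k1'],0,0,0,0.]))[0][:,0]
def tri(l):
    A=0;b=0
    for P,uv in l:
        c,v=ray(P,uv); M=np.eye(3)-np.outer(v,v); A=A+M; b=b+M@c
    X=np.linalg.solve(A,b); return X
E
python3 - <<'E'
from h import *
o=ctrl.get_obs(); print(rot(o['eef_rot']).as_matrix().round(3))
PZ={}
for cam in ("top","scene"):
    for q in ("lid","lid_bar","lifter","lifter_hook","cradle","saucepan","widepan","widepan_rim","jar","mug","mill"):
        r=pinpoint(cam,q); print(cam,q,[(np.round(a['xy'],1).tolist(),round(float(a['p']),2)) for a in r[:4]])
print(ctrl.get_obs()['time_s'])
E
```

```text
[[ 0.374 -0.     0.927]
 [-0.927  0.002  0.374]
 [-0.002 -1.     0.   ]]
top lid [([340.5, 177.6], 0.59), ([404.1, 206.9], 0.21)]
top lid_bar [([340.9, 173.3], 0.82)]
top lifter [([165.8, 222.0], 0.78), ([241.2, 188.8], 0.61), ([180.1, 289.7], 0.51)]
top lifter_hook [([174.8, 223.3], 0.67), ([199.9, 281.4], 0.5)]
top cradle [([131.8, 222.2], 0.88), ([176.1, 224.9], 0.78)]
top saucepan []
top widepan [([238.6, 187.6], 0.81), ([175.7, 222.0], 0.38)]
top widepan_rim [([238.1, 184.6], 0.66)]
top jar [([404.8, 208.1], 0.83), ([339.3, 179.4], 0.42)]
top mug [([417.3, 156.4], 0.69)]
top mill [([169.0, 153.7], 0.81)]
scene lid [([219.4, 208.0], 0.69)]
scene lid_bar [([215.2, 193.1], 0.63)]
scene lifter [([372.2, 212.8], 0.84), ([374.0, 200.8], 0.62), ([149.0, 217.2], 0.37)]
scene lifter_hook [([369.8, 234.3], 0.56), ([357.9, 201.0], 0.46), ([369.8, 216.0], 0.46)]
scene cradle [([367.4, 241.1], 0.74), ([410.3, 253.3], 0.63)]
scene saucepan [([219.8, 218.2], 0.88)]
scene widepan [([369.4, 232.9], 0.69), ([301.7, 240.8], 0.58)]
scene widepan_rim [([301.8, 228.8], 0.57)]
scene jar [([186.4, 197.5], 0.67), ([216.8, 190.0], 0.55)]
scene mug [([149.0, 218.2], 0.77), ([217.2, 190.0], 0.23)]
scene mill [([361.3, 292.0], 0.91)]
1.2
```

```bash
python3 - <<'E'
from h import *
a=cv2.imread("pics/top0.png")[180:310,110:240]; b=cv2.imread("pics/scene0.png")[180:280,340:440]
a=cv2.resize(a,(520,520),interpolation=cv2.INTER_CUBIC); b=cv2.resize(b,(520,520),interpolation=cv2.INTER_CUBIC)
cv2.imwrite("pics/z0.png",np.hstack([a,b])[:, :1040]); cv2.imwrite("pics/z0.png",cv2.resize(np.hstack([a,b]),(800,400)))
c=cv2.resize(cv2.imread("pics/top0.png")[130:240,190:390],(800,440),interpolation=cv2.INTER_CUBIC); cv2.imwrite("pics/z1.png",c)
T=vision.camera_params("top");S=vision.camera_params("scene")
for n,u,v in (("lidbar",(340.9,173.3),(215.2,193.1)),("lid",(340.5,177.6),(219.4,208)),("lifter",(165.8,222),(374,200.8)),("lifterb",(165.8,222),(372.2,212.8)),("cradle",(176.1,224.9),(367.4,241.1)),("rim",(238.1,184.6),(301.8,228.8)),("wp",(238.6,187.6),(301.7,240.8)),("mill",(169,153.7),(361.3,292)),("jar",(404.8,208.1),(186.4,197.5)),("mug",(417.3,156.4),(149,218.2))):
    X=tri([(T,u),(S,v)]); print(n,X.round(4),proj(T,X).round(1),proj(S,X).round(1))
E
```

```text
lidbar [ 0.5641 -0.1494  0.1518] [[343.9 171.9]] [[218.  193.5]]
lid [ 0.5604 -0.1495  0.0808] [[341.  177.4]] [[219.9 208.1]]
lifter [0.419  0.3536 0.1839] [[165.9 222. ]] [[374.1 200.8]]
lifterb [0.4238 0.361  0.1368] [[167.2 221.7]] [[373.5 212.8]]
cradle [ 4.247e-01  3.639e-01 -3.000e-04] [[176.1 224.9]] [[367.4 241.1]]
rim [0.5404 0.1562 0.0842] [[239.5 184.1]] [[303.1 228.9]]
wp [0.5401 0.1596 0.0262] [[240.  187.2]] [[303.  240.9]]
mill [0.6531 0.395  0.003 ] [[167.9 154. ]] [[360.1 292. ]]
jar [ 0.4742 -0.3598 -0.0129] [[403.2 208.8]] [[185.  197.2]]
mug [ 0.6428 -0.409   0.0008] [[417.4 156.3]] [[149.1 218.2]]
```

View pics/z0.png

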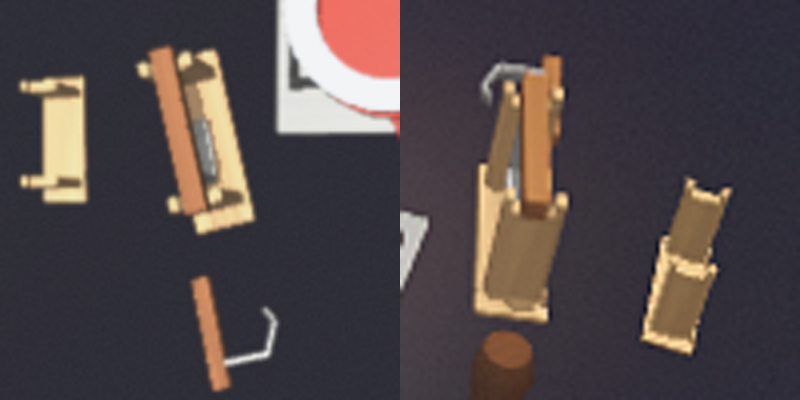

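View pics/z1.png

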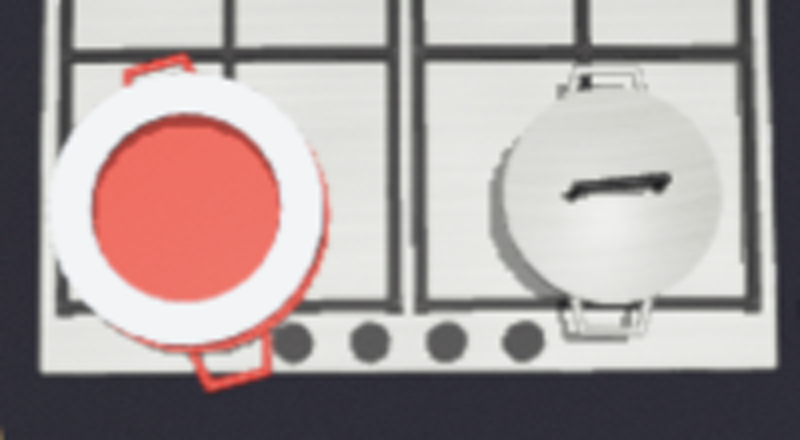

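```bash
python3 - <<'E'
from h import *
from scipy.optimize import least_squares
T=vision.camera_params("top");S=vision.camera_params("scene")
ims={"top":cv2.imread("pics/top0.png"),"scene":cv2.imread("pics/scene0.png")}
# red interior hole contours
for n,box in (("top",(195,140,285,225)),("scene",(265,195,345,265))):
    im=ims[n]; x0,y0,x1,y1=box; c=cv2.resize(im[y0:y1,x0:x1],None,fx=4,fy=4,interpolation=cv2.INTER_CUBIC)
    hsv=cv2.cvtColor(c,cv2.COLOR_BGR2HSV)
    cv2.imwrite(f"pics/r_{n}.png",c)
    s=hsv[:,:,1]; 
    red=((s>90)&((hsv[:,:,0]<12)|(hsv[:,:,0]>168))).astype(np.uint8)
    k,lab,st,ce=cv2.connectedComponentsWithStats(red)
    print(n,st.tolist()[:6],ce.round(1).tolist()[:6])
E
```

```text
top [[0, 0, 360, 340, 91054], [104, 12, 70, 33, 898], [73, 75, 187, 186, 27245], [305, 147, 1, 1, 1], [118, 157, 191, 183, 3202]] [[182.2, 167.2], [139.2, 25.0], [165.6, 167.8], [305.0, 147.0], [233.4, 289.1]]
scene [[0, 0, 320, 280, 66150], [40, 39, 165, 83, 1325], [217, 60, 4, 2, 7], [80, 81, 170, 119, 15746], [41, 152, 2, 6, 11], [43, 164, 221, 104, 6350]] [[160.5, 131.6], [125.5, 61.2], [218.3, 60.6], [164.2, 140.5], [41.5, 154.7], [144.4, 235.1]]
```

View pics/r_scene.png

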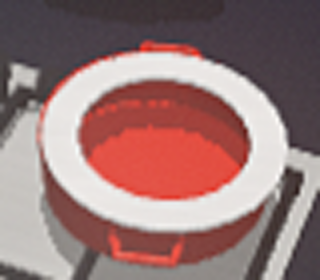

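```bash
cat > ring.py <<'E'
from h import *
from scipy.optimize import least_squares
T=vision.camera_params("top");S=vision.camera_params("scene")
def conts(fn,box):
    im=cv2.imread(fn); x0,y0,x1,y1=box; f=4
    c=cv2.resize(im[y0:y1,x0:x1],None,fx=f,fy=f,interpolation=cv2.INTER_LINEAR)
    hsv=cv2.cvtColor(c,cv2.COLOR_BGR2HSV)
    w=((c.min(2)>165)).astype(np.uint8)
    cs,hi=cv2.findContours(w,cv2.RETR_CCOMP,cv2.CHAIN_APPROX_NONE)
    cv2.imwrite(fn.replace(".png","_w.png"),w*255)
    out=[]
    for k,ct in enumerate(cs):
        if len(ct)>200:
            p=(ct[:,0]+0.5)/f-0.5+np.array([x0,y0]); out.append((hi[0][k][3]>=0,p))
    return out
if __name__=="__main__":
    D={}
    for n,fn,box in (("top","pics/top0.png",(195,140,285,225)),("scene","pics/scene0.png",(265,195,345,265))):
        D[n]=conts(fn,box); print(n,[(a,len(p),p.min(0).round(1),p.max(0).round(1)) for a,p in D[n]])
E
python3 ring.py
```

```text
top [(np.False_, 392, array([257.6, 207.6]), array([284.4, 222.1])), (np.False_, 293, array([248.6, 139.6]), array([284.4, 141.1])), (np.False_, 301, array([208.4, 139.6]), array([244.9, 141.4])), (np.False_, 1815, array([199.9, 139.6]), array([284.4, 222.4])), (np.True_, 537, array([212.1, 157.6]), array([259.6, 204.9]))]
scene [(np.False_, 403, array([264.6, 222.9]), array([282.6, 264.4])), (np.False_, 908, array([274.6, 207.9]), array([344.4, 264.4])), (np.True_, 430, array([283.6, 214.1]), array([327.6, 244.9]))]
```

```bash
python3 -c "
import cv2,numpy as np
a=cv2.imread('pics/top0_w.png');b=cv2.imread('pics/scene0_w.png')
b=cv2.copyMakeBorder(b,0,a.shape[0]-b.shape[0],0,0,cv2.BORDER_CONSTANT)
cv2.imwrite('pics/w.png',np.hstack([a,b]))"
```

```text
(no output)
```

View pics/w.png

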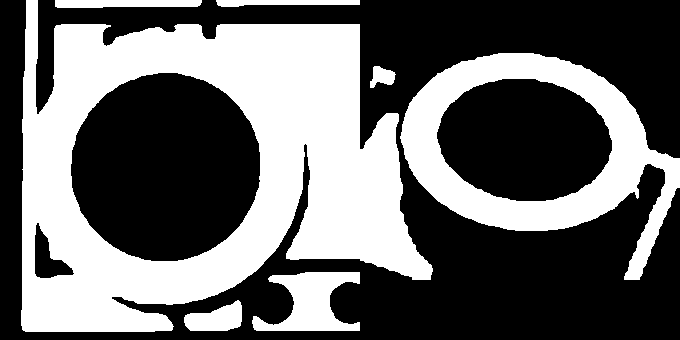

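```bash
cat >> ring.py <<'E'
    from itertools import product
    def plane(P,p,z):
        n=cv2.undistortPoints(p[:,None].astype(float),P['intrinsics'],np.array([P['k1'],0,0,0,0.]))[:,0]
        R=P['R'];c=-R.T@P['t']; v=np.c_[n,np.ones(len(n))]@R
        return (c+v*((z-c[2])/v[:,2])[:,None])[:,:2]
    H={n:[p for a,p in D[n] if a][0] for n in D}
    def f(x,cams=("top","scene"),dr=0):
        out=[]
        for n,P in (("top",T),("scene",S)):
            if n not in cams: continue
            r=np.maximum(*[np.hypot(*(plane(P,H[n],z)-x[:2]).T) for z in (x[2],x[2]-.005)])
            out.append((r-0.072)*1e3/np.sqrt(len(r)))
        return np.concatenate(out)
    for c in (("top","scene"),("top",),("scene",)):
        s=least_squares(f,[.54,.156,.09],args=(c,),loss="soft_l1"); print(c,s.x.round(4),np.sqrt(s.cost*2))
    for z in (.085,.09,.095):
        for c in (("top",),("scene",)):
            s=least_squares(lambda y:f([y[0],y[1],z],c),[.54,.156]);print(z,c,s.x.round(4),np.sqrt(s.cost*2).round(2))
E
python3 ring.py
```

```text
top [(np.False_, 392, array([257.6, 207.6]), array([284.4, 222.1])), (np.False_, 293, array([248.6, 139.6]), array([284.4, 141.1])), (np.False_, 301, array([208.4, 139.6]), array([244.9, 141.4])), (np.False_, 1815, array([199.9, 139.6]), array([284.4, 222.4])), (np.True_, 537, array([212.1, 157.6]), array([259.6, 204.9]))]
scene [(np.False_, 403, array([264.6, 222.9]), array([282.6, 264.4])), (np.False_, 908, array([274.6, 207.9]), array([344.4, 264.4])), (np.True_, 430, array([283.6, 214.1]), array([327.6, 244.9]))]
('top', 'scene') [0.5478 0.1666 0.098 ] 1.7689181144303323
('top',) [0.5492 0.167  0.0895] 0.3340840602354288
('scene',) [0.5679 0.1726 0.1192] 0.6345015448369443
0.085 ('top',) [0.5499 0.1674] 0.4
0.085 ('scene',) [0.5355 0.1635] 2.52
0.09 ('top',) [0.5491 0.1669] 0.33
0.09 ('scene',) [0.5402 0.1649] 2.18
0.095 ('top',) [0.5483 0.1665] 0.43
0.095 ('scene',) [0.545  0.1662] 1.84
```

```bash
python3 - <<'E'
from h import *
o=ctrl.get_obs(); P=vision.camera_params("wrist"); M=rot(o['eef_rot']).as_matrix()
c=-P['R'].T@P['t']; print("cam in tool",(M.T@(c-o['eef_pos'])).round(4)); print("axes in tool\n",(M.T@P['R'].T).round(3)); print(P['intrinsics'],P['k1'])
E
```

```text
cam in tool [-0.0002 -0.1571  0.085 ]
axes in tool
 [[ 1.    -0.    -0.   ]
 [ 0.    -0.324  0.946]
 [-0.    -0.946 -0.324]]
[[332.82522598   0.         275.249081  ]
 [  0.         332.82522598 211.03801804]
 [  0.           0.           1.        ]] 0.01098869088510689
```

Emit:
{"fn": "apply_moves", "kwargs": {"increments": [{"x": -27,"y": -13.5,"z": 32},{"x": -27,"y": -13.5,"z": 32},{"x": -27,"y": -13.5,"z": 32},{"x": -27,"y": -13.5,"z": 32},{"x": -27,"y": -13.5,"z": 32},{"x": -27,"y": -13.5,"z": 32},{"x": -27,"y": -13.5,"z": 32},{"x": -27,"y": -13.5,"z": 32},{"x": -27,"y": -13.5,"z": 32},{"x": -27,"y": -13.5,"z": 32}]}}

```text
invalid input
```

Emit:
{"fn": "apply_moves", "kwargs": {"increments": [{"x": -4,"y": -3,"z": 4,"ax": 0,"ay": 0,"az": 0,"grip": 0}]}}

```text
time_s: 1.32
eef_pos: [0.2355, -0.4822, 0.243]
eef_rot: [0.587, -0.584, 0.398, -0.395]
wrist_force: [1.9, 1.2, 0.5]
opening: 0.998
```

Full keys work. Continuing.

Emit:
{"fn": "apply_moves", "kwargs": {"increments": [{"x": -22,"y": -10.5,"z": 28,"ax": 0,"ay": 0,"az": 0,"grip": 0},{"x": -22,"y": -10.5,"z": 28,"ax": 0,"ay": 0,"az": 0,"grip": 0},{"x": -22,"y": -10.5,"z": 28,"ax": 0,"ay": 0,"az": 0,"grip": 0},{"x": -22,"y": -10.5,"z": 28,"ax": 0,"ay": 0,"az": 0,"grip": 0},{"x": -22,"y": -10.5,"z": 28,"ax": 0,"ay": 0,"az": 0,"grip": 0},{"x": -22,"y": -10.5,"z": 28,"ax": 0,"ay": 0,"az": 0,"grip": 0},{"x": -22,"y": -10.5,"z": 28,"ax": 0,"ay": 0,"az": 0,"grip": 0},{"x": -22,"y": -10.5,"z": 28,"ax": 0,"ay": 0,"az": 0,"grip": 0},{"x": -22,"y": -10.5,"z": 28,"ax": 0,"ay": 0,"az": 0,"grip": 0}]}}

```text
time_s: 2.45
eef_pos: [0.4133, -0.1756, 0.3489]
eef_rot: [0.586, -0.584, 0.399, -0.395]
wrist_force: [-0.8, 0.7, -0.9]
opening: 1.002
```

```bash
cat >> h.py <<'E'
import pickle
def snap(n,tag):
    P=vision.camera_params(n) ; im=vision.camera(n); cv2.imwrite(f"pics/{tag}.png",im[:,:,::-1]); P={k:np.array(v) for k,v in P.items()}
    P['k1']=float(P['k1']); pickle.dump(P,open(f"pics/{tag}.pkl","wb")); return P,im
def load(tag): return pickle.load(open(f"pics/{tag}.pkl","rb"))
def st():
    o=ctrl.get_obs(); M=rot(o['eef_rot']).as_matrix()
    print("t",round(float(o['time_s']),2),"pos",o['eef_pos'].round(4),"F",o['wrist_force'].round(2),"T",o['torque'].round(3),"op",round(float(o['opening']),3)); print(M.round(3)); return o,M
E
python3 - <<'E'
from h import *
st(); P,im=snap("wrist","wr1")
for q in ("lid_bar","lid","widepan_rim"): print(q,[(np.round(a['xy'],1).tolist(),round(float(a['p']),2)) for a in pinpoint("wrist",q)])
E
```

```text
t 2.45 pos [ 0.4133 -0.1756  0.3489] F [-0.76  0.71 -0.86] T [-0.011  0.033 -0.029] op 1.002
[[ 0.369 -0.003  0.929]
 [-0.929  0.006  0.369]
 [-0.007 -1.    -0.   ]]
lid_bar [([307.9, 30.4], 0.85)]
lid [([302.8, 43.0], 0.93)]
widepan_rim []
```

View pics/wr1.png

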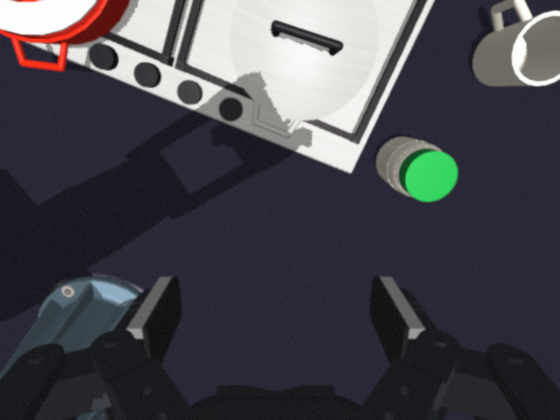

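```bash
python3 - <<'E'
from h import *
T=vision.camera_params("top");S=vision.camera_params("scene");W=load("wr1")
def dark(fn,box,th):
    im=cv2.imread(fn); x0,y0,x1,y1=box; c=cv2.resize(im[y0:y1,x0:x1],None,fx=8,fy=8,interpolation=cv2.INTER_CUBIC)
    return c
a=dark("pics/top0.png",(320,155,370,195),0);b=dark("pics/scene0.png",(195,180,245,220),0);c=dark("pics/wr1.png",(260,10,360,70),0)
cv2.imwrite("pics/bars.png",np.vstack([np.hstack([a,b]),]))
cv2.imwrite("pics/barw.png",c)
E
```

```text
(no output)
```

View pics/bars.png

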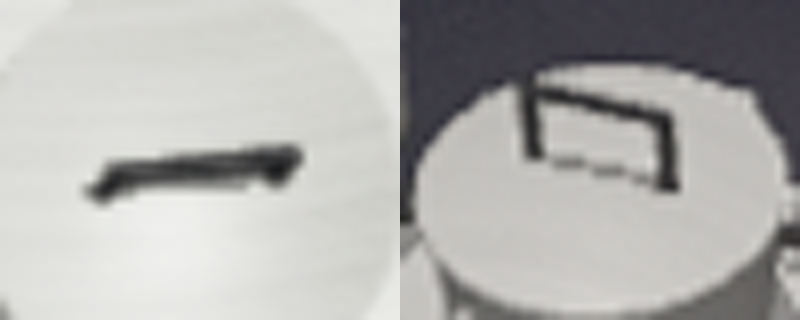

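View pics/barw.png

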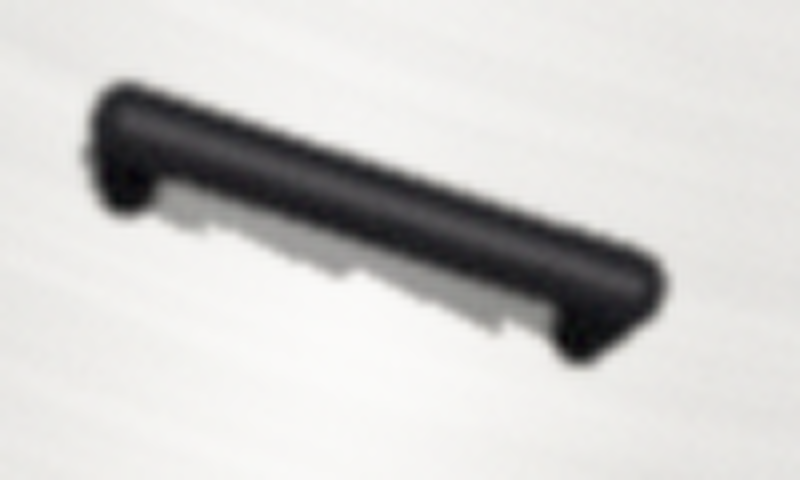

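```bash
python3 - <<'E'
from h import *
T=vision.camera_params("top");S=vision.camera_params("scene");W=load("wr1")
g=lambda u,v,x,y:((u+.5)/8-.5+x,(v+.5)/8-.5+y)
L=[(T,g(115,171,320,155)),(S,g(262,118,195,180)),(W,g(122,120,260,10))]
R=[(T,g(288,159,320,155)),(S,g(128,94,195,180)),(W,g(630,280,260,10))]
m=[]
for l in (L,R):
    for sub in (l,l[:2],[l[0],l[2]],l[1:]):
        X=tri(sub); print(X.round(4),[ (proj(P,X)[0]-uv).round(1).tolist() for P,uv in l])
    m.append(tri(l))
print((m[0]+m[1])/2,np.linalg.norm(m[0]-m[1]),m[0]-m[1])
# lid flange ellipse from top?
E
```

```text
[ 0.5523 -0.1196  0.1498] [[-0.4, 0.2], [0.1, -0.1], [1.4, -0.3]]
[ 0.5526 -0.1202  0.1496] [[-0.1, 0.1], [-0.1, -0.0], [2.2, -0.3]]
[ 0.5501 -0.1193  0.1621] [[0.0, 0.2], [0.3, -3.2], [0.2, -0.6]]
[ 0.5521 -0.1191  0.1495] [[-0.5, 0.3], [0.2, -0.0], [0.9, -0.1]]
[ 0.5583 -0.1827  0.1457] [[-0.4, -0.2], [-0.1, -0.0], [0.4, 1.1]]
[ 0.5576 -0.1834  0.1449] [[-0.2, 0.1], [-0.2, -0.0], [0.6, 2.2]]
[ 0.5512 -0.1777  0.1855] [[0.0, -0.2], [1.3, -9.8], [-0.3, 0.6]]
[ 0.5589 -0.1818  0.1463] [[-0.7, -0.4], [0.0, 0.0], [0.0, -0.0]]
[ 0.55530114 -0.15111191  0.14773672] 0.06350012720558951 [-0.00600311  0.06308654  0.00403945]
```

```bash
python3 - <<'E'
from h import *
T=vision.camera_params("top");S=vision.camera_params("scene")
for n in ("top","scene"):
    im=cv2.imread(f"pics/{n}0.png"); 
    hsv=cv2.cvtColor(im,cv2.COLOR_BGR2HSV)
    x0,y0,x1,y1=(150,185,195,258) if n=="top" else (360,185,390,240)
    m=np.zeros(im.shape[:2],np.uint8); m[y0:y1,x0:x1]=((hsv[y0:y1,x0:x1,1]>130)&(hsv[y0:y1,x0:x1,2]>110)).astype(np.uint8)
    k,lab,stt,ce=cv2.connectedComponentsWithStats(m); i=1+np.argmax(stt[1:,4]); print(n,stt[i],ce[i])
    pts=np.argwhere(lab==i)[:,::-1].astype(np.float32)
    print(cv2.minAreaRect(pts))
    if n=="top":
        w=np.array([atz(T,p,.136)[:2] for p in pts]); r=cv2.minAreaRect((w*1000).astype(np.float32)); print(r); 
        u=w-w.mean(0); e,v=np.linalg.eigh(u.T@u); d=v[:,1]; print(w.mean(0),d,np.degrees(np.arctan2(d[1],d[0])),np.ptp(u@d),np.ptp(u@v[:,0]))
E
```

```text
top [160 196  17  53 342] [167.65789474 221.89766082]
((167.6146240234375, 221.86827087402344), (52.94102096557617, 6.704931259155273), 77.90524291992188)
((423.727294921875, 360.0957336425781), (154.37033081054688, 19.6503849029541), 13.310282707214355)
[0.42327867 0.3599106 ] [-0.9730741  -0.23049251] -166.6739305154885 0.15436940274944475 0.019663834758783635
scene [371 194   9  40 252] [374.42857143 213.04365079]
((375.0, 213.5), (39.0, 8.0), 90.0)
```

Emit:
{"fn": "apply_moves", "kwargs": {"increments": [{"x": -49.7,"y": 2.5,"z": 17.8,"ax": 0,"ay": 0.147,"az": 0,"grip": 0},{"x": -49.7,"y": 2.5,"z": 17.8,"ax": 0,"ay": 0.147,"az": 0,"grip": 0},{"x": -49.7,"y": 2.5,"z": 17.8,"ax": 0,"ay": 0.147,"az": 0,"grip": 0},{"x": -49.7,"y": 2.5,"z": 17.8,"ax": 0,"ay": 0.147,"az": 0,"grip": 0},{"x": -49.7,"y": 2.5,"z": 17.8,"ax": 0,"ay": 0.147,"az": 0,"grip": 0},{"x": -49.7,"y": 2.5,"z": 17.8,"ax": 0,"ay": 0.147,"az": 0,"grip": 0},{"x": -49.7,"y": 2.5,"z": 17.8,"ax": 0,"ay": 0.147,"az": 0,"grip": 0},{"x": -49.7,"y": 2.5,"z": 17.8,"ax": 0,"ay": 0.147,"az": 0,"grip": 0},{"x": -49.7,"y": 2.5,"z": 17.8,"ax": 0,"ay": 0.147,"az": 0,"grip": 0},{"x": -49.7,"y": 2.5,"z": 17.8,"ax": 0,"ay": 0.147,"az": 0,"grip": 0},{"x": -49.7,"y": 2.5,"z": 17.8,"ax": 0,"ay": 0.147,"az": 0,"grip": 0}]}}

```text
time_s: 4.03
eef_pos: [0.3956, 0.3514, 0.3273]
eef_rot: [0.555, -0.553, 0.441, -0.437]
wrist_force: [0.1, -0.7, -0.2]
opening: 0.998
```

```bash
python3 - <<'E'
from h import *
st(); P,im=snap("wrist","wr2")
for q in ("lifter","lifter_hook","cradle"): print(q,[(np.round(a['xy'],1).tolist(),round(float(a['p']),2)) for a in pinpoint("wrist",q)])
E
```

```text
t 4.03 pos [0.3956 0.3514 0.3273] F [ 0.12 -0.74 -0.19] T [-0.035  0.018  0.031] op 0.998
[[ 0.228 -0.003  0.974]
 [-0.974  0.006  0.228]
 [-0.006 -1.    -0.001]]
lifter [([269.7, 152.7], 0.87), ([247.9, 256.0], 0.85)]
lifter_hook [([292.1, 259.9], 0.9)]
cradle [([172.5, 110.5], 0.91), ([274.8, 140.7], 0.85)]
```

View pics/wr2.png

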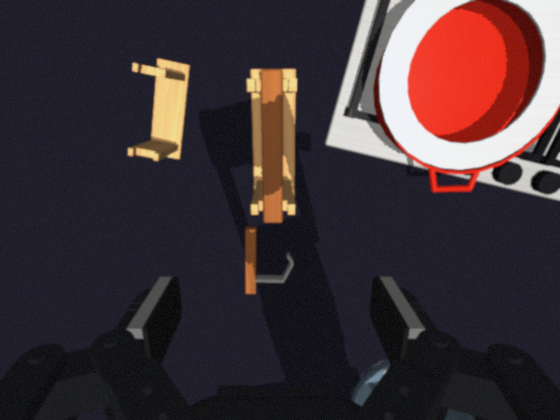

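```bash
python3 - <<'E'
from h import *
T=vision.camera_params("top");S=vision.camera_params("scene");W=load("wr2")
im=cv2.imread("pics/wr2.png"); hsv=cv2.cvtColor(im,cv2.COLOR_BGR2HSV)
m=np.zeros(im.shape[:2],np.uint8); m[60:226,240:310]=((hsv[60:226,240:310,1]>165)&(hsv[60:226,240:310,2]>80)&(hsv[60:226,240:310,0]<14)).astype(np.uint8)
k,lab,s,ce=cv2.connectedComponentsWithStats(m); i=1+np.argmax(s[1:,4]); print(s[i],ce[i])
pts=np.argwhere(lab==i)[:,::-1]
w=np.array([atz(W,p,.136)[:2] for p in pts]); 
r=cv2.minAreaRect((w*1000).astype(np.float32)); print(r)
u=w-w.mean(0); e,v=np.linalg.eigh(u.T@u); d=v[:,1]*np.sign(v[0,1]); print(w.mean(0),np.degrees(np.arctan2(d[1],d[0])))
c=np.array([.4235,.360]); th=np.radians(13.3)
for sgn in (1,-1):
    ex=sgn*np.array([np.cos(th),np.sin(th)]);ey=np.array([-ex[1],ex[0]])
    print("sgn",sgn)
    for n,P in (("top",T),("scene",S)):
        for (x,z) in ((-45,-12),(-45,-70),(0,-92),(17,-80)):
            print(n,x,z,[proj(P,[*(c+ex*x/1e3+ey*yy/1e3),.124+z/1e3])[0].round(1).tolist() for yy in (-10,10)])
a=cv2.imread("pics/top0.png")[190:256,150:200]; b=cv2.imread("pics/scene0.png")[190:256,350:400]
cv2.imwrite("pics/z2.png",cv2.resize(np.hstack([a,b]),None,fx=8,fy=8,interpolation=cv2.INTER_CUBIC))
E
```

```text
[ 261   69   22  154 2671] [271.91314115 143.75327593]
((424.98712158203125, 363.4039001464844), (157.7868194580078, 20.729923248291016), 13.558038711547852)
[0.43045086 0.36481015] 13.549054830118129
sgn 1
top -45 -12 [[176.0, 236.5], [169.4, 238.1]]
top -45 -70 [[180.0, 237.5], [173.6, 239.0]]
top 0 -92 [[178.3, 223.7], [172.1, 225.2]]
top 17 -80 [[176.4, 218.1], [170.1, 219.6]]
scene -45 -12 [[369.0, 208.7], [374.8, 209.4]]
scene -45 -70 [[366.2, 220.6], [371.9, 221.3]]
scene 0 -92 [[365.1, 233.9], [370.8, 234.7]]
scene 17 -80 [[365.6, 235.0], [371.4, 235.8]]
sgn -1
top -45 -12 [[163.0, 208.4], [169.5, 206.9]]
top -45 -70 [[167.5, 210.5], [173.8, 208.9]]
top 0 -92 [[172.1, 225.2], [178.3, 223.7]]
top 17 -80 [[172.4, 230.3], [178.7, 228.8]]
scene -45 -12 [[375.0, 227.6], [368.9, 226.9]]
scene -45 -70 [[372.0, 239.6], [366.1, 238.9]]
scene 0 -92 [[370.8, 234.7], [365.1, 233.9]]
scene 17 -80 [[371.4, 228.9], [365.7, 228.1]]
```

View pics/z2.png

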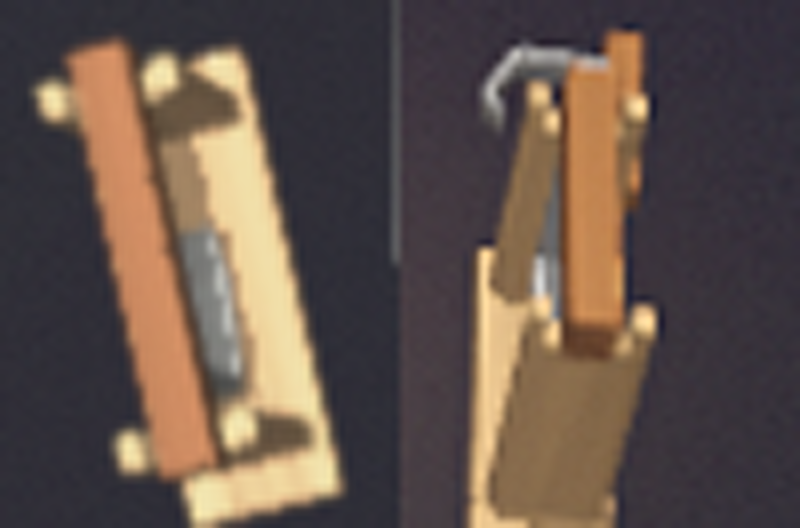

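Emit:
{"fn": "apply_moves", "kwargs": {"increments": [{"x": -0.2,"y": 6,"z": 3.1,"ax": 0,"ay": 0,"az": 0,"grip": 0},{"x": -0.2,"y": 12,"z": 3.1,"ax": 0,"ay": 0,"az": 0,"grip": 0},{"x": -0.2,"y": 15,"z": 3.1,"ax": 0,"ay": 0,"az": 0,"grip": 0},{"x": -0.2,"y": 17,"z": 3.1,"ax": 0,"ay": 0,"az": 0,"grip": 0},{"x": -0.2,"y": 18.5,"z": 3.1,"ax": 0,"ay": 0,"az": 0,"grip": 0},{"x": -0.2,"y": 19.7,"z": 3.1,"ax": 0,"ay": 0,"az": 0,"grip": 0},{"x": -0.2,"y": 19.7,"z": 3.1,"ax": 0,"ay": 0,"az": 0,"grip": 0},{"x": -0.2,"y": 19.7,"z": 3.1,"ax": 0,"ay": 0,"az": 0,"grip": 0}]}}

```text
time_s: 5.22
eef_pos: [0.4258, 0.3618, 0.1318]
eef_rot: [0.556, -0.552, 0.441, -0.438]
wrist_force: [0.1, 0.0, 0.1]
opening: 1.004
```

```bash
python3 - <<'E'
from h import *
st(); P,im=snap("wrist","wr3")
E
```

```text
t 5.22 pos [0.4258 0.3618 0.1318] F [0.05 0.05 0.11] T [ 0.003 -0.036 -0.005] op 1.004
[[ 0.227 -0.001  0.974]
 [-0.974  0.007  0.227]
 [-0.007 -1.     0.001]]
```

View pics/wr3.png

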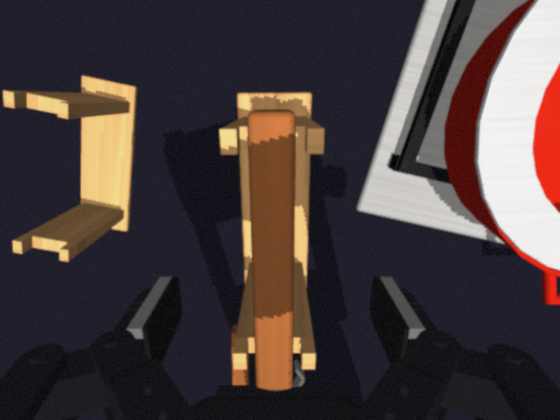

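Emit:
{"fn": "apply_moves", "kwargs": {"increments": [{"x": 0,"y": 0.1,"z": 0,"ax": 0,"ay": 0,"az": 0,"grip": 1},{"x": 0,"y": 0.1,"z": 0,"ax": 0,"ay": 0,"az": 0,"grip": 1},{"x": 0,"y": 0.1,"z": 0,"ax": 0,"ay": 0,"az": 0,"grip": 1},{"x": 0,"y": 0.1,"z": 0,"ax": 0,"ay": 0,"az": 0,"grip": 1},{"x": 0,"y": 0.1,"z": 0,"ax": 0,"ay": 0,"az": 0,"grip": 1},{"x": 0,"y": 0.1,"z": 0,"ax": 0,"ay": 0,"az": 0,"grip": 1},{"x": 0,"y": 0.1,"z": 0,"ax": 0,"ay": 0,"az": 0,"grip": 1},{"x": 0,"y": 0.1,"z": 0,"ax": 0,"ay": 0,"az": 0,"grip": 1}]}}

```text
time_s: 6.28
eef_pos: [0.4259, 0.3619, 0.1309]
eef_rot: [0.556, -0.552, 0.441, -0.438]
wrist_force: [-0.2, -0.7, -0.2]
opening: -0.004
```

```bash
python3 - <<'E'
from h import *
st(); P,im=snap("wrist","wr4")
E
```

```text
t 6.28 pos [0.4259 0.3619 0.1309] F [-0.24 -0.69 -0.24] T [ 0.008 -0.036  0.053] op -0.004
[[ 0.227 -0.     0.974]
 [-0.974  0.007  0.227]
 [-0.007 -1.     0.001]]
```

```bash
python3 - <<'E'
from h import *
S=snap("scene","sc4")
E
python3 -c "
import cv2;a=cv2.imread('pics/sc4.png')[150:280,320:450];cv2.imwrite('pics/sc4z.png',cv2.resize(a,(520,520)))"
```

```text
(no output)
```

View pics/wr4.png

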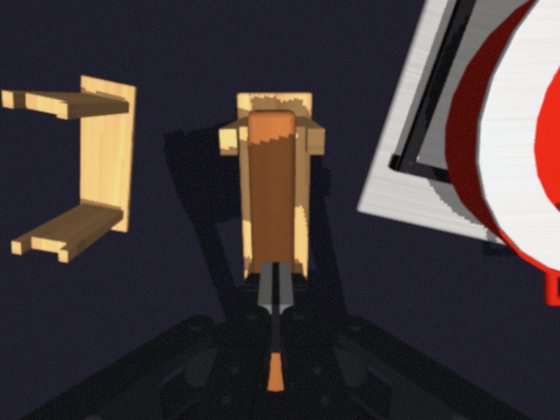

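View pics/sc4z.png

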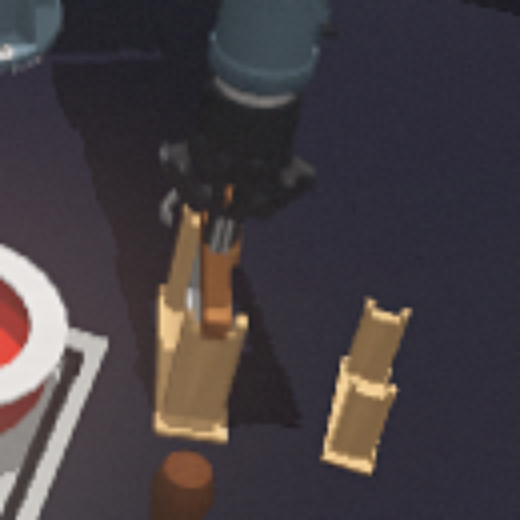

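```bash
python3 - <<'E'
from h import *
o,M=st(); W=load("wr4")
for t in ((0,.025,0),(0,.025,.011),(0,.025,-.011),(0,0,0),(0,0,.011),(0,-.02,.011)):
    print(t,proj(W,o['eef_pos']+M@np.array(t)).round(1))
c=np.array([.4245,.362]);th=np.radians(13.5);ex=np.array([np.cos(th),np.sin(th)]);ey=np.array([-ex[1],ex[0]])
for z in (.112,.124,.136):
  print(z,[proj(W,[*(c+ex*a+ey*b),z])[0].round(1).tolist() for a in (-.08,.08) for b in (-.011,.011)])
E
python3 -c "
import cv2;a=cv2.imread('pics/wr4.png')[230:400,200:350];cv2.imwrite('pics/wr4z.png',cv2.resize(a,(600,680)))"
```

```text
t 6.38 pos [0.4259 0.3619 0.1309] F [-0.61 -0.48  0.02] T [0.033 0.006 0.035] op 0.0
[[ 0.227 -0.     0.974]
 [-0.974  0.007  0.227]
 [-0.007 -1.     0.001]]
(0, 0.025, 0) [[276.1 246.7]]
(0, 0.025, 0.011) [[276.1 229.7]]
(0, 0.025, -0.011) [[276.1 263.1]]
(0, 0, 0) [[276.2 266.8]]
(0, 0, 0.011) [[276.2 247.9]]
(0, -0.02, 0.011) [[276.3 266.5]]
0.112 [[293.0, 363.1], [259.7, 363.1], [296.4, 110.0], [252.9, 110.3]]
0.124 [[293.8, 377.6], [258.7, 377.6], [297.7, 110.9], [251.2, 111.2]]
0.136 [[294.8, 393.8], [257.6, 393.8], [299.3, 112.0], [249.1, 112.3]]
```

View pics/wr4z.png

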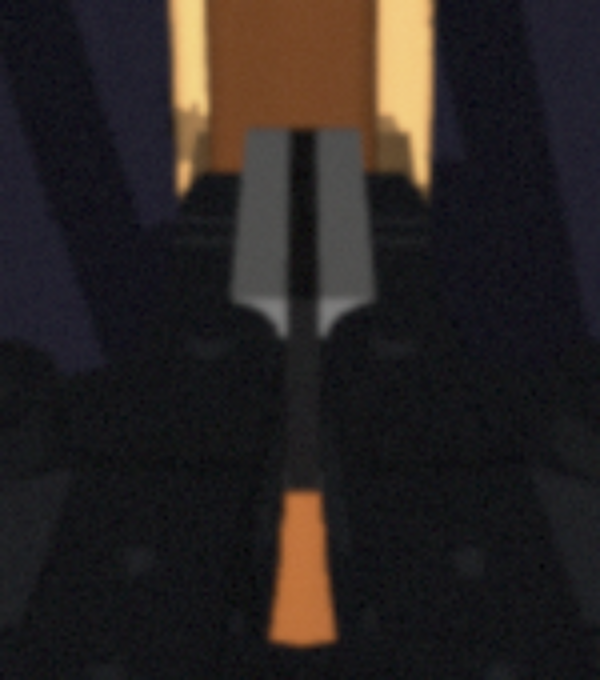

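Emit:
{"fn": "apply_moves", "kwargs": {"increments": [{"x": 0,"y": 0,"z": 0,"ax": 0,"ay": 0,"az": 0,"grip": 0},{"x": 0,"y": 0,"z": 0,"ax": 0,"ay": 0,"az": 0,"grip": 0},{"x": 0,"y": 0,"z": 0,"ax": 0,"ay": 0,"az": 0,"grip": 0},{"x": 0,"y": 0,"z": 0,"ax": 0,"ay": 0,"az": 0,"grip": 0},{"x": 0,"y": 0,"z": 0,"ax": 0,"ay": 0,"az": 0,"grip": 0},{"x": 0,"y": 1,"z": 0,"ax": 0,"ay": 0,"az": 0,"grip": 0},{"x": 0,"y": 2,"z": 0,"ax": 0,"ay": 0,"az": 0,"grip": 0},{"x": 0,"y": 2,"z": 0,"ax": 0,"ay": 0,"az": 0,"grip": 0}]}}

```text
time_s: 7.38
eef_pos: [0.4248, 0.3615, 0.1092]
eef_rot: [0.555, -0.553, 0.442, -0.437]
wrist_force: [0.1, 1.1, -0.6]
opening: 0.999
```

```bash
python3 - <<'E'
from h import *
st(); snap("wrist","wr5"); snap("scene","sc5")
a=cv2.imread('pics/sc5.png')[150:280,320:450];b=cv2.imread('pics/wr5.png')[220:420,130:430]
cv2.imwrite('pics/z5.png',np.hstack([cv2.resize(a,(400,400)),cv2.resize(b,(400,400))[:, :]]))
E
```

```text
t 7.38 pos [0.4248 0.3615 0.1092] F [ 0.14  1.12 -0.59] T [ 0.013 -0.001  0.028] op 0.999
[[ 0.227 -0.003  0.974]
 [-0.974  0.006  0.227]
 [-0.006 -1.    -0.002]]
```

View pics/z5.png

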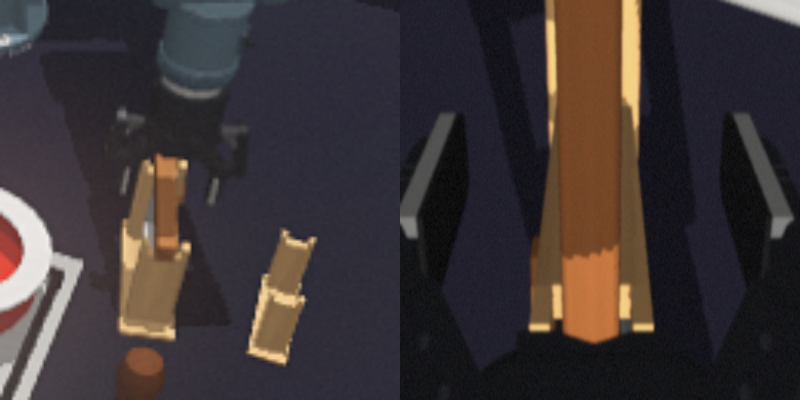

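```bash
python3 - <<'E'
from h import *
o,M=st();S=load("sc5");W=load("wr5")
for a,b in (((388.6,215.5),(173,276.5)),((360,212.5),(379,276.5))):
    X=tri([(S,a),(W,b)]); print(X,M.T@(X-o['eef_pos']),proj(S,X)-a,proj(W,X)-b)
E
python3 -c "
import cv2;a=cv2.imread('pics/sc5.png')[180:240,345:405];cv2.imwrite('pics/sc5z.png',cv2.resize(a,(600,600),interpolation=cv2.INTER_CUBIC))"
```

```text
t 7.47 pos [0.4256 0.3619 0.1105] F [0.14 0.18 1.19] T [ 0.054  0.009 -0.021] op 0.998
[[ 0.227 -0.001  0.974]
 [-0.974  0.007  0.227]
 [-0.007 -1.     0.001]]
[0.42745314 0.40877157 0.14457996] [-0.04542535 -0.03377444  0.01244274] [[-0.78767115  0.27732084]] [[-6.39897336  2.60923411]]
[0.44617381 0.32028957 0.14032701] [ 0.04502327 -0.03016057  0.01054464] [[0.17574947 0.28560645]] [[1.87167036 2.02113238]]
```

View pics/sc5z.png

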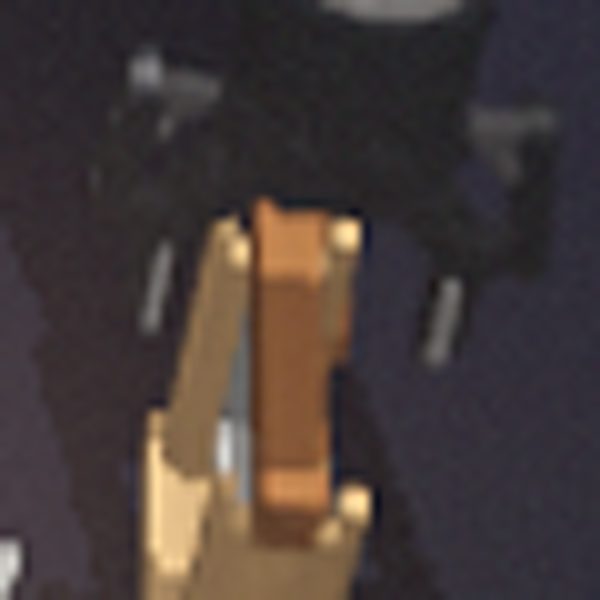

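Emit:
{"fn": "apply_moves", "kwargs": {"increments": [{"x": 0,"y": 1,"z": 0,"ax": 0,"ay": 0,"az": 0,"grip": 0},{"x": 0,"y": 2.1,"z": 0,"ax": 0,"ay": 0,"az": 0,"grip": 0},{"x": 0,"y": 2.1,"z": 0,"ax": 0,"ay": 0,"az": 0,"grip": 1},{"x": 0,"y": 2.1,"z": 0,"ax": 0,"ay": 0,"az": 0,"grip": 1},{"x": 0,"y": 2.1,"z": 0,"ax": 0,"ay": 0,"az": 0,"grip": 1},{"x": 0,"y": 2.1,"z": 0,"ax": 0,"ay": 0,"az": 0,"grip": 1},{"x": 0,"y": 2.1,"z": 0,"ax": 0,"ay": 0,"az": 0,"grip": 1},{"x": 0,"y": 2.1,"z": 0,"ax": 0,"ay": 0,"az": 0,"grip": 1}]}}

```text
time_s: 8.48
eef_pos: [0.426, 0.3623, 0.09]
eef_rot: [0.556, -0.552, 0.441, -0.438]
wrist_force: [-0.4, -0.0, 3.6]
opening: 0.247
```

```bash
python3 - <<'E'
from h import *
st(); snap("wrist","wr6")
E
```

```text
t 8.47 pos [0.426  0.3623 0.09  ] F [-0.36 -0.01  3.63] T [-0.008  0.091  0.007] op 0.247
[[ 0.227 -0.     0.974]
 [-0.974  0.008  0.227]
 [-0.007 -1.     0.002]]
```

View pics/wr6.png

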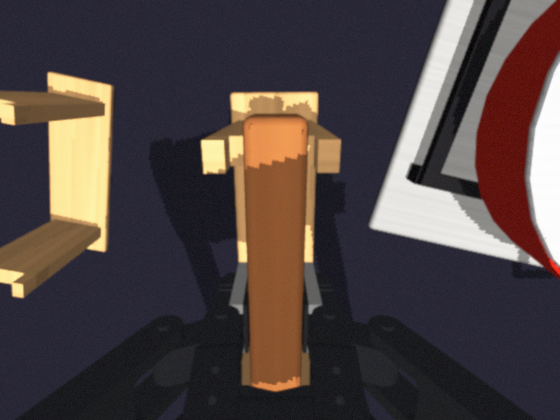

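Emit:
{"fn": "apply_moves", "kwargs": {"increments": [{"x": 0,"y": -1,"z": 0,"ax": 0,"ay": 0,"az": 0,"grip": 1},{"x": 0,"y": -3,"z": 0,"ax": 0,"ay": 0,"az": 0,"grip": 1},{"x": 0,"y": -7,"z": 0,"ax": 0,"ay": 0,"az": 0,"grip": 1},{"x": 0,"y": -11,"z": 0,"ax": 0,"ay": 0,"az": 0,"grip": 1},{"x": 0,"y": -15,"z": 0,"ax": 0,"ay": 0,"az": 0,"grip": 1},{"x": 0,"y": -18,"z": 0,"ax": 0,"ay": 0,"az": 0,"grip": 1},{"x": 0,"y": -18,"z": 0,"ax": 0,"ay": 0,"az": 0,"grip": 1}]}}

```text
time_s: 9.4
eef_pos: [0.4272, 0.3616, 0.2728]
eef_rot: [0.558, -0.55, 0.44, -0.439]
wrist_force: [1.0, -0.8, -1.8]
opening: 0.249
```

```bash
cat >> h.py <<'E'
def delta(o,M,tgt,yaw_deg):
    "tgt world TCP, yaw_deg world angle of tool z axis (=lifter x)"
    d=M.T@(np.array(tgt)-o['eef_pos']); cur=np.degrees(np.arctan2(M[1,2],M[0,2]))
    th=np.radians(yaw_deg); D=np.array([[np.sin(th),0,np.cos(th)],[-np.cos(th),0,np.sin(th)],[0,-1,0.]])
    rv=Ro.from_matrix(M.T@D).as_rotvec()
    print("cm xyz",(d*100).round(2),"rotvec",rv.round(4),"curyaw",cur.round(2))
E
python3 - <<'E'
from h import *
o,M=st(); snap("scene","sc6"); delta(o,M,(0.512,-0.155,0.27),5.4)
a=cv2.imread('pics/sc6.png')[90:280,300:490]
cv2.imwrite('pics/sc6z.png',cv2.resize(a,(600,600),interpolation=cv2.INTER_CUBIC))
E
```

```text
t 9.4 pos [0.4272 0.3616 0.2728] F [ 0.99 -0.78 -1.76] T [ 0.028  0.044 -0.029] op 0.249
[[ 0.228  0.004  0.974]
 [-0.974  0.01   0.227]
 [-0.009 -1.     0.007]]
cm xyz [52.23 -0.19 -3.49] rotvec [-0.006   0.1353 -0.009 ] curyaw 13.15
```

View pics/sc6z.png

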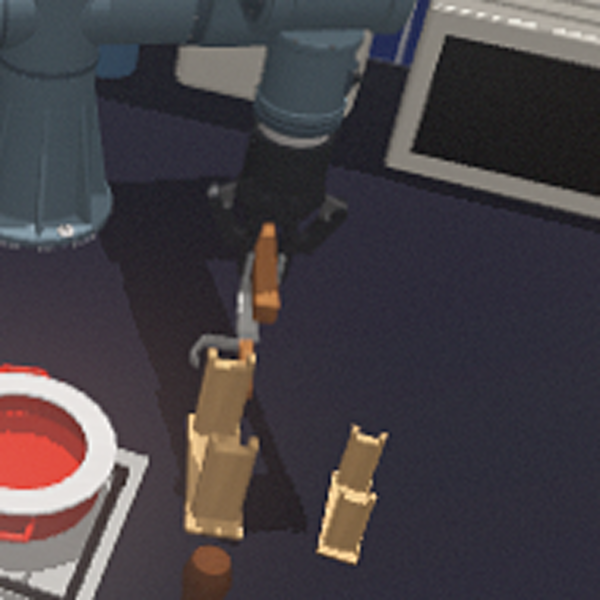

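Emit:
{"fn": "apply_moves", "kwargs": {"increments": [{"x": 52.2,"y": -0.2,"z": -3.5,"ax": -0.006,"ay": 0.135,"az": -0.009,"grip": 1},{"x": 52.2,"y": -0.2,"z": -3.5,"ax": -0.006,"ay": 0.135,"az": -0.009,"grip": 1},{"x": 52.2,"y": -0.2,"z": -3.5,"ax": -0.006,"ay": 0.135,"az": -0.009,"grip": 1},{"x": 52.2,"y": -0.2,"z": -3.5,"ax": -0.006,"ay": 0.135,"az": -0.009,"grip": 1},{"x": 52.2,"y": -0.2,"z": -3.5,"ax": -0.006,"ay": 0.135,"az": -0.009,"grip": 1},{"x": 52.2,"y": -0.2,"z": -3.5,"ax": -0.006,"ay": 0.135,"az": -0.009,"grip": 1},{"x": 52.2,"y": -0.2,"z": -3.5,"ax": -0.006,"ay": 0.135,"az": -0.009,"grip": 1},{"x": 52.2,"y": -0.2,"z": -3.5,"ax": -0.006,"ay": 0.135,"az": -0.009,"grip": 1},{"x": 52.2,"y": -0.2,"z": -3.5,"ax": -0.006,"ay": 0.135,"az": -0.009,"grip": 1},{"x": 52.2,"y": -0.2,"z": -3.5,"ax": -0.006,"ay": 0.135,"az": -0.009,"grip": 1},{"x": 52.2,"y": -0.2,"z": -3.5,"ax": -0.006,"ay": 0.135,"az": -0.009,"grip": 1}]}}

```text
time_s: 10.82
eef_pos: [0.5103, -0.1536, 0.2673]
eef_rot: [-0.522, 0.524, -0.477, 0.474]
wrist_force: [0.0, 0.7, -1.7]
opening: 0.247
```

```bash
python3 - <<'E'
from h import *
o,M=st(); snap("scene","sc7"); delta(o,M,(0.512,-0.155,0.184),5.4); snap("wrist","wr7")
a=cv2.imread('pics/sc7.png')[90:250,150:310]
cv2.imwrite('pics/sc7z.png',cv2.resize(a,(600,600),interpolation=cv2.INTER_CUBIC))
E
```

```text
t 10.82 pos [ 0.5103 -0.1536  0.2673] F [ 0.03  0.69 -1.71] T [ 0.046 -0.048  0.004] op 0.247
[[ 0.095 -0.005  0.995]
 [-0.995 -0.     0.095]
 [-0.    -1.    -0.005]]
cm xyz [0.15 8.33 0.2 ] rotvec [ 0.005   0.0012 -0.0004] curyaw 5.47
```

View pics/sc7z.png

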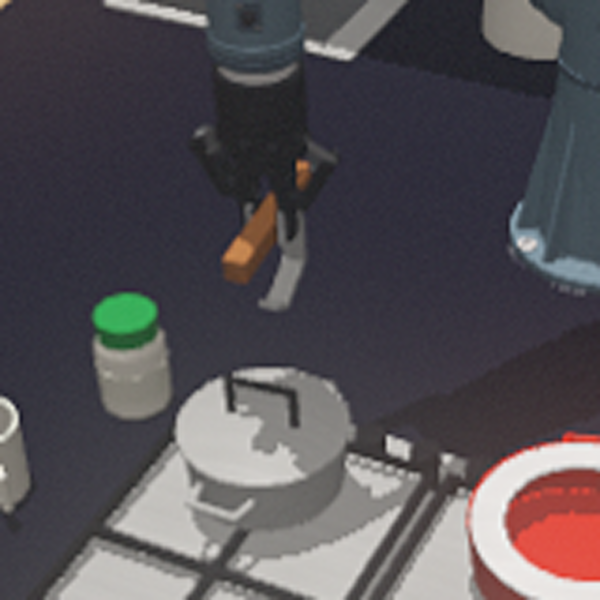

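View pics/wr7.png

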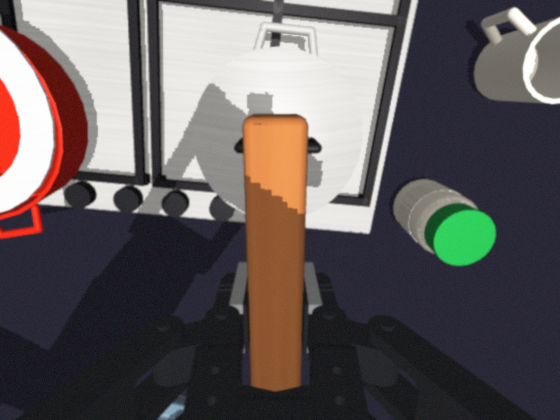

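```bash
python3 - <<'E'
from h import *
a=cv2.imread('pics/wr7.png')[125:165,220:335]
cv2.imwrite('pics/wr7z.png',cv2.resize(a,None,fx=6.9565,fy=6.9565,interpolation=cv2.INTER_CUBIC))
a=cv2.imread('pics/sc7.png')[135:210,185:260]
cv2.imwrite('pics/sc7y.png',cv2.resize(a,None,fx=8,fy=8,interpolation=cv2.INTER_CUBIC))
E
```

```text
(no output)
```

View pics/wr7z.png

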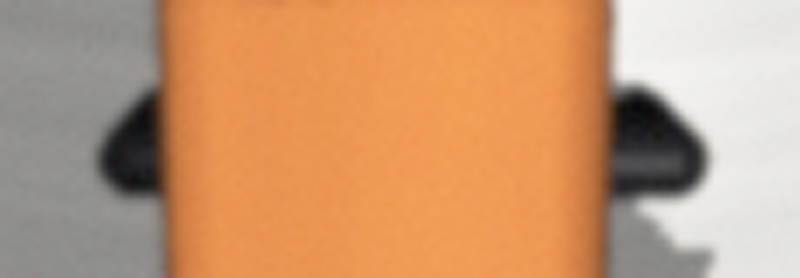

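View pics/sc7y.png

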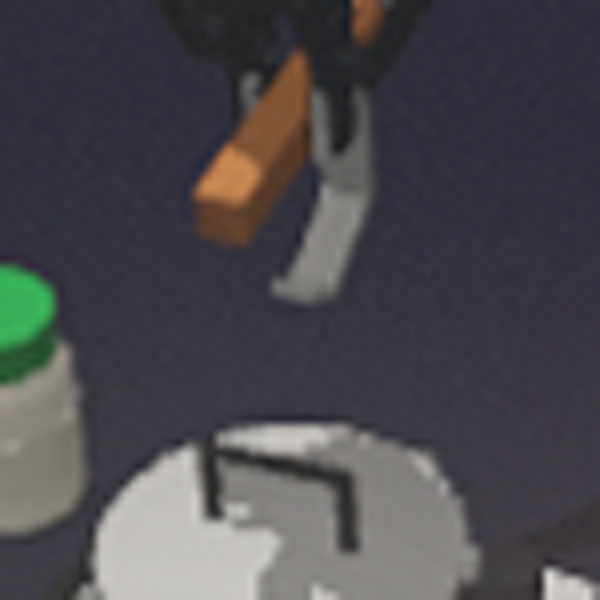

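Emit:
{"fn": "apply_moves", "kwargs": {"increments": [{"x": 0.2,"y": 4,"z": 0,"ax": 0.005,"ay": 0,"az": 0,"grip": 1},{"x": 0.2,"y": 7,"z": 0,"ax": 0.005,"ay": 0,"az": 0,"grip": 1},{"x": 0.2,"y": 8.7,"z": 0,"ax": 0.005,"ay": 0,"az": 0,"grip": 1},{"x": 0.2,"y": 8.7,"z": 0,"ax": 0.005,"ay": 0,"az": 0,"grip": 1},{"x": 0.2,"y": 8.7,"z": 0,"ax": 0.005,"ay": 0,"az": 0,"grip": 1}]}}

```text
time_s: 11.55
eef_pos: [0.5114, -0.1557, 0.1825]
eef_rot: [0.524, -0.523, 0.474, -0.476]
wrist_force: [-0.4, -0.2, -2.3]
opening: 0.252
```

```bash
python3 - <<'E'
from h import *
o,M=st(); snap("scene","sc8"); snap("wrist","wr8")
a=cv2.imread('pics/sc8.png')[160:235,180:255]
b=cv2.imread('pics/wr8.png')[60:210,170:380]
cv2.imwrite('pics/z8.png',cv2.resize(a,None,fx=8,fy=8,interpolation=cv2.INTER_CUBIC))
cv2.imwrite('pics/z8w.png',cv2.resize(b,None,fx=3.8,fy=3.8,interpolation=cv2.INTER_CUBIC))
S=load("sc8")
# predicted hook and bar pixels
L=o['eef_pos']+M@np.array([0,-.034,-.0015])
for x,z in ((17,-80),(0,-90),(-45,-70)):
    print(x,z,[(((proj(S,L+M@np.array([y/1e3,-z/1e3,x/1e3]))[0]-[180,160])*8).round(0)).tolist() for y in (-10,10)])
for z in (.143,.1477): print(z,((proj(S,[[.5523,-.1196,z],[.5583,-.1827,z]])-[180,160])*8).round(0).tolist())
E
```

```text
t 11.55 pos [ 0.5114 -0.1557  0.1825] F [-0.4  -0.18 -2.29] T [-0.038 -0.004 -0.022] op 0.252
[[ 0.097  0.003  0.995]
 [-0.995 -0.002  0.097]
 [ 0.002 -1.     0.003]]
17 -80 [[358.0, 246.0], [316.0, 236.0]]
0 -90 [[374.0, 239.0], [332.0, 230.0]]
-45 -70 [[410.0, 144.0], [368.0, 135.0]]
0.143 [[380.0, 286.0], [244.0, 255.0]]
0.1477 [[379.0, 278.0], [243.0, 247.0]]
```

View pics/z8.png

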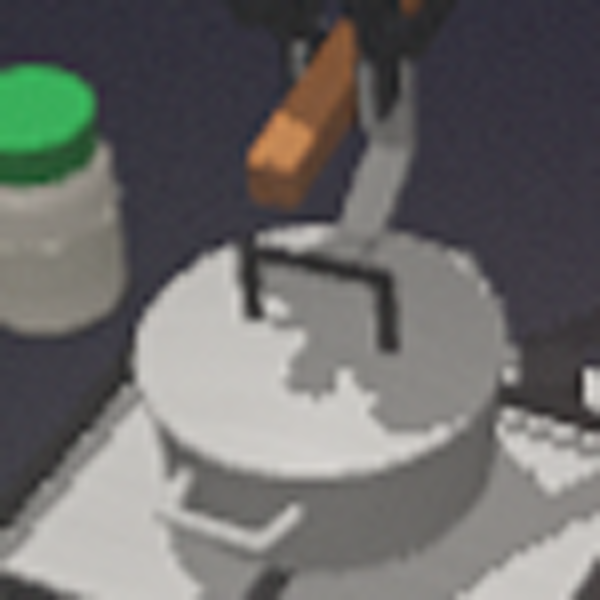

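View pics/z8w.png

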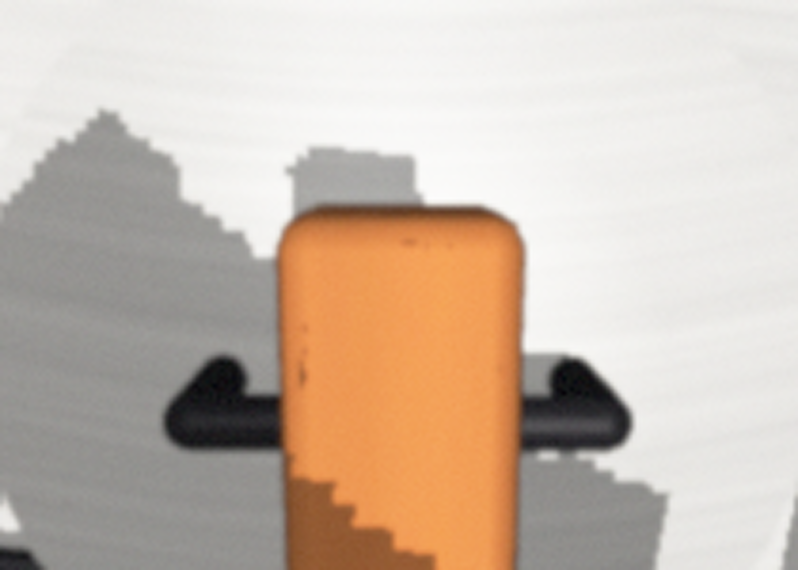

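Emit:
{"fn": "apply_moves", "kwargs": {"increments": [{"x": -0.05,"y": 0.3,"z": 0.5,"ax": 0,"ay": 0,"az": 0,"grip": 1},{"x": -0.05,"y": 0.3,"z": 1.2,"ax": 0,"ay": 0,"az": 0,"grip": 1},{"x": -0.05,"y": 0.3,"z": 2,"ax": 0,"ay": 0,"az": 0,"grip": 1},{"x": -0.05,"y": 0.3,"z": 2.8,"ax": 0,"ay": 0,"az": 0,"grip": 1},{"x": -0.05,"y": 0.3,"z": 2.8,"ax": 0,"ay": 0,"az": 0,"grip": 1}]}}

```text
time_s: 12.28
eef_pos: [0.5399, -0.1527, 0.1796]
eef_rot: [0.524, -0.523, 0.474, -0.476]
wrist_force: [-0.5, 0.0, -1.2]
opening: 0.25
```

```bash
python3 - <<'E'
from h import *
o,M=st(); snap("scene","sc9"); snap("wrist","wr9")
a=cv2.imread('pics/sc9.png')[170:220,195:245]
b=cv2.imread('pics/wr9.png')[60:260,170:380]
cv2.imwrite('pics/z9.png',cv2.resize(a,None,fx=12,fy=12,interpolation=cv2.INTER_CUBIC))
cv2.imwrite('pics/z9w.png',cv2.resize(b,None,fx=3,fy=3,interpolation=cv2.INTER_CUBIC))
E
```

```text
t 12.28 pos [ 0.5399 -0.1527  0.1796] F [-0.54  0.05 -1.22] T [-0.046  0.005  0.059] op 0.25
[[ 0.097  0.004  0.995]
 [-0.995 -0.002  0.097]
 [ 0.002 -1.     0.003]]
```

View pics/z9.png

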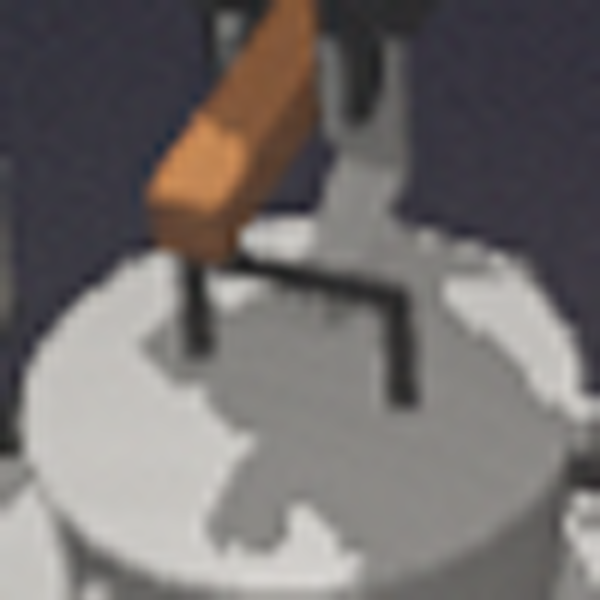

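View pics/z9w.png

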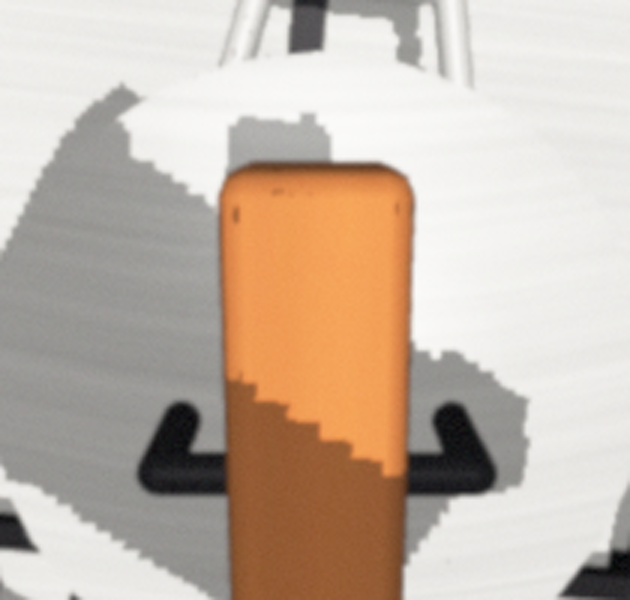

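Emit:
{"fn": "apply_moves", "kwargs": {"increments": [{"x": -0.05,"y": 0.05,"z": 0.6,"ax": 0,"ay": 0,"az": 0,"grip": 1},{"x": -0.05,"y": 0.05,"z": 1.2,"ax": 0,"ay": 0,"az": 0,"grip": 1},{"x": -0.05,"y": 0.05,"z": 1.7,"ax": 0,"ay": 0,"az": 0,"grip": 1},{"x": -0.05,"y": 0.05,"z": 1.7,"ax": 0,"ay": 0,"az": 0,"grip": 1}]}}

```text
time_s: 12.88
eef_pos: [0.5565, -0.1505, 0.179]
eef_rot: [0.524, -0.523, 0.474, -0.476]
wrist_force: [0.7, 0.5, -1.2]
opening: 0.247
```

```bash
python3 - <<'E'
from h import *
o,M=st(); snap("scene","sc10"); snap("wrist","wr10")
a=cv2.imread('pics/sc10.png')[170:220,195:245]
b=cv2.imread('pics/wr10.png')[160:360,170:380]
cv2.imwrite('pics/z10.png',np.hstack([cv2.resize(a,(400,400),interpolation=cv2.INTER_CUBIC),cv2.resize(b,(400,400),interpolation=cv2.INTER_CUBIC)]))
E
```

```text
t 12.88 pos [ 0.5565 -0.1505  0.179 ] F [ 0.7   0.53 -1.21] T [ 0.032 -0.002 -0.004] op 0.247
[[ 0.097  0.003  0.995]
 [-0.995 -0.002  0.097]
 [ 0.002 -1.     0.003]]
```

View pics/z10.png

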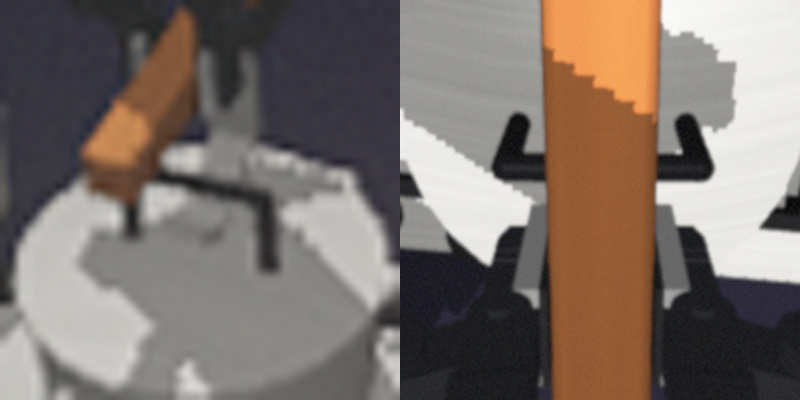

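Emit:
{"fn": "apply_moves", "kwargs": {"increments": [{"x": 0,"y": -0.4,"z": 0,"ax": 0,"ay": 0,"az": 0,"grip": 1},{"x": 0,"y": -0.7,"z": 0,"ax": 0,"ay": 0,"az": 0,"grip": 1},{"x": 0,"y": -1.0,"z": 0,"ax": 0,"ay": 0,"az": 0,"grip": 1},{"x": 0,"y": -1.3,"z": 0,"ax": 0,"ay": 0,"az": 0,"grip": 1},{"x": 0,"y": -1.6,"z": 0,"ax": 0,"ay": 0,"az": 0,"grip": 1},{"x": 0,"y": -1.6,"z": 0,"ax": 0,"ay": 0,"az": 0,"grip": 1}]}}

```text
time_s: 13.72
eef_pos: [0.5562, -0.1505, 0.1953]
eef_rot: [0.524, -0.523, 0.474, -0.476]
wrist_force: [-0.0, 0.9, -1.6]
opening: 0.247
```

```bash
python3 - <<'E'
from h import *
o,M=st(); snap("scene","sc11"); snap("wrist","wr11")
a=cv2.imread('pics/sc11.png')[160:225,190:255]
b=cv2.imread('pics/wr11.png')[160:360,170:380]
cv2.imwrite('pics/z11.png',np.hstack([cv2.resize(a,(400,400),interpolation=cv2.INTER_CUBIC),cv2.resize(b,(400,400),interpolation=cv2.INTER_CUBIC)]))
E
```

```text
t 13.72 pos [ 0.5562 -0.1505  0.1953] F [-0.04  0.86 -1.58] T [ 0.016  0.022 -0.013] op 0.247
[[ 0.097  0.003  0.995]
 [-0.995 -0.002  0.097]
 [ 0.002 -1.     0.003]]
```

View pics/z11.png

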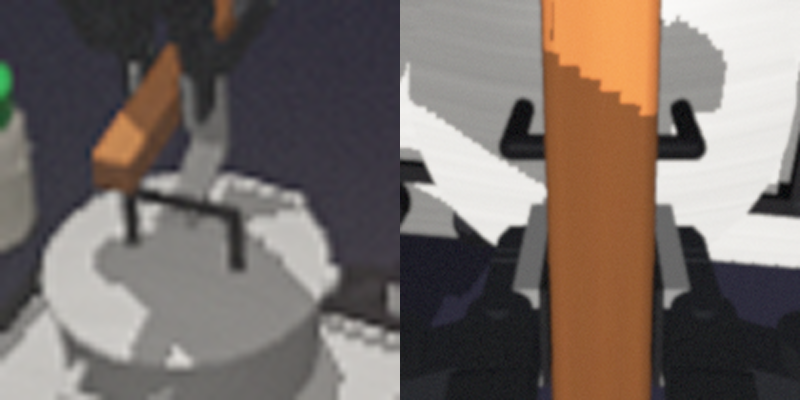

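Emit:
{"fn": "apply_moves", "kwargs": {"increments": [{"x": 0,"y": -0.2,"z": 0,"ax": 0,"ay": 0,"az": 0,"grip": 1},{"x": 0,"y": -0.4,"z": 0,"ax": 0,"ay": 0,"az": 0,"grip": 1},{"x": 0,"y": -0.6,"z": 0,"ax": 0,"ay": 0,"az": 0,"grip": 1},{"x": 0,"y": -0.8,"z": 0,"ax": 0,"ay": 0,"az": 0,"grip": 1},{"x": 0,"y": -1.0,"z": 0,"ax": 0,"ay": 0,"az": 0,"grip": 1},{"x": 0,"y": -1.2,"z": 0,"ax": 0,"ay": 0,"az": 0,"grip": 1},{"x": 0,"y": -1.2,"z": 0,"ax": 0,"ay": 0,"az": 0,"grip": 1}]}}

```text
time_s: 14.7
eef_pos: [0.5561, -0.1504, 0.2072]
eef_rot: [0.524, -0.523, 0.474, -0.476]
wrist_force: [-1.3, -0.3, -7.2]
opening: 0.248
```

```bash
python3 - <<'E'
from h import *
o,M=st(); snap("scene","sc12"); snap("wrist","wr12")
a=cv2.imread('pics/sc12.png')[160:225,190:255]
b=cv2.imread('pics/wr12.png')[160:360,170:380]
cv2.imwrite('pics/z12.png',np.hstack([cv2.resize(a,(400,400),interpolation=cv2.INTER_CUBIC),cv2.resize(b,(400,400),interpolation=cv2.INTER_CUBIC)]))
E
```

```text
t 14.7 pos [ 0.5561 -0.1504  0.2072] F [-1.31 -0.33 -7.2 ] T [-0.032 -0.004  0.035] op 0.248
[[ 0.097  0.003  0.995]
 [-0.995 -0.002  0.097]
 [ 0.002 -1.     0.003]]
```

View pics/z12.png

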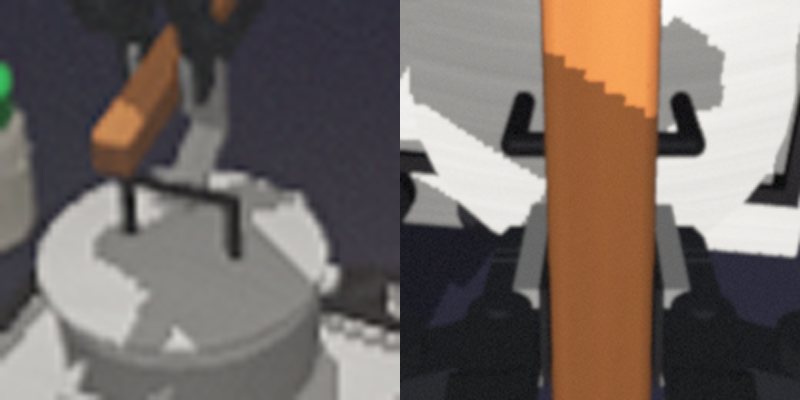

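Emit:
{"fn": "apply_moves", "kwargs": {"increments": [{"x": 0,"y": -0.5,"z": 0,"ax": 0,"ay": 0,"az": 0,"grip": 1},{"x": 0,"y": -1.2,"z": 0,"ax": 0,"ay": 0,"az": 0,"grip": 1},{"x": 0,"y": -2,"z": 0,"ax": 0,"ay": 0,"az": 0,"grip": 1},{"x": 0,"y": -3,"z": 0,"ax": 0,"ay": 0,"az": 0,"grip": 1},{"x": 0,"y": -4,"z": 0,"ax": 0,"ay": 0,"az": 0,"grip": 1},{"x": 0,"y": -5,"z": 0,"ax": 0,"ay": 0,"az": 0,"grip": 1},{"x": 0,"y": -5.5,"z": 0,"ax": 0,"ay": 0,"az": 0,"grip": 1},{"x": 0,"y": -5.5,"z": 0,"ax": 0,"ay": 0,"az": 0,"grip": 1},{"x": 0,"y": -5.5,"z": 0,"ax": 0,"ay": 0,"az": 0,"grip": 1}]}}

```text
time_s: 15.92
eef_pos: [0.5555, -0.1501, 0.2614]
eef_rot: [0.524, -0.524, 0.474, -0.476]
wrist_force: [0.7, 0.0, -8.5]
opening: 0.244
```

```bash
python3 - <<'E'
from h import *
o,M=st(); snap("scene","sc13"); snap("wrist","wr13")
a=cv2.imread('pics/sc13.png')[140:240,170:270]
b=cv2.imread('pics/wr13.png')[60:360,120:430]
cv2.imwrite('pics/z13.png',np.hstack([cv2.resize(a,(400,400),interpolation=cv2.INTER_CUBIC),cv2.resize(b,(400,400),interpolation=cv2.INTER_CUBIC)]))
E
```

```text
t 15.93 pos [ 0.5555 -0.1501  0.2614] F [ 0.67  0.05 -8.48] T [0.018 0.047 0.011] op 0.244
[[ 0.097  0.002  0.995]
 [-0.995 -0.001  0.097]
 [ 0.001 -1.     0.002]]
```

View pics/z13.png

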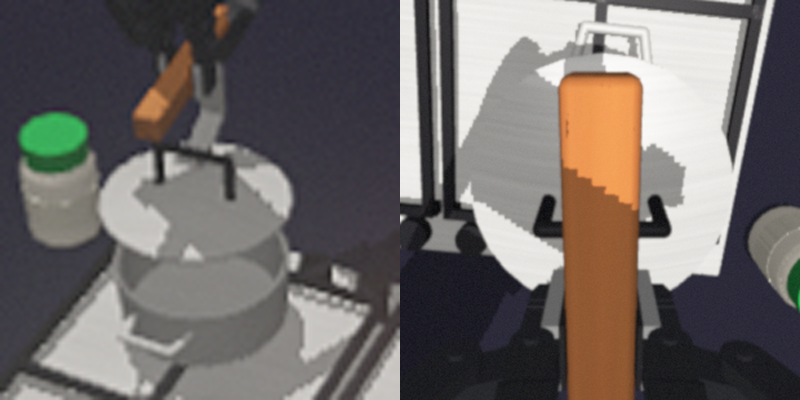

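```bash
python3 - <<'E'
from h import *
from scipy.optimize import least_squares
T=vision.camera_params("top");S=vision.camera_params("scene");W=load("wr2")
def holes(fn,box):
    im=cv2.imread(fn); x0,y0,x1,y1=box; f=4
    c=cv2.resize(im[y0:y1,x0:x1],None,fx=f,fy=f,interpolation=cv2.INTER_LINEAR)
    hsv=cv2.cvtColor(c,cv2.COLOR_BGR2HSV)
    m=((hsv[:,:,1]>70)&((hsv[:,:,0]<14)|(hsv[:,:,0]>166))).astype(np.uint8)
    k,lab,s,ce=cv2.connectedComponentsWithStats(m); i=1+np.argmax(s[1:,4]); 
    ct=max(cv2.findContours((lab==i).astype(np.uint8),cv2.RETR_EXTERNAL,cv2.CHAIN_APPROX_NONE)[0],key=len)
    p=(ct[:,0]+.5)/f-.5+np.array([x0,y0]); 
    ok=(ct[:,0,0]>2)&(ct[:,0,1]>2)&(ct[:,0,0]<c.shape[1]-3)&(ct[:,0,1]<c.shape[0]-3)
    p=p[ok]; print(fn,len(p),p.min(0),p.max(0)); return p
H={"top":(T,holes("pics/top0.png",(205,150,266,210))),"scene":(S,holes("pics/scene0.png",(280,209,331,249))),"wr":(W,holes("pics/wr2.png",(400,0,540,150)))}
def plane(P,p,z):
    n=cv2.undistortPoints(p[:,None].astype(float),P['intrinsics'],np.array([P['k1'],0,0,0,0.]))[:,0]
    R=P['R'];c=-R.T@P['t']; v=np.c_[n,np.ones(len(n))]@R
    return (c+v*((z-c[2])/v[:,2])[:,None])[:,:2]
def f(x,cams,z=None):
    z=x[2] if z is None else z
    return np.concatenate([(np.maximum(*[np.hypot(*(plane(*H[n],zz)-x[:2]).T) for zz in (z,z-.005)])-.072)*1e3/np.sqrt(len(H[n][1])) for n in cams])
for c in (("top",),("scene",),("wr",),("top","wr"),("top","scene","wr")):
    s=least_squares(f,[.548,.166,.097],args=(c,),loss="soft_l1"); print(c,s.x.round(4),np.sqrt(2*s.cost).round(2))
for z in (.09,.094,.098):
    for c in (("top",),("scene",),("wr",),("top","wr")):
        s=least_squares(f,[.548,.166],args=(c,z)); print(z,c,s.x.round(4),np.sqrt(2*s.cost).round(2))
E
```

```text
pics/top0.png 529 [212.625 158.375] [259.375 204.875]
pics/scene0.png 419 [284.375 214.875] [326.875 244.625]
pics/wr2.png 1272 [4.07125e+02 3.75000e-01] [538.625 142.125]
('top',) [0.5521 0.1688 0.0665] 0.31
('scene',) [0.5391 0.1647 0.0873] 0.55
('wr',) [0.548  0.1684 0.0959] 0.34
('top', 'wr') [0.5481 0.1666 0.0924] 1.5
('top', 'scene', 'wr') [0.5474 0.1671 0.0954] 2.07
0.09 ('top',) [0.5482 0.1667] 1.18
0.09 ('scene',) [0.5417 0.1654] 0.58
0.09 ('wr',) [0.5487 0.1656] 1.1
0.09 ('top', 'wr') [0.5485 0.1661] 1.71
0.094 ('top',) [0.5476 0.1663] 1.36
0.094 ('scene',) [0.5455 0.1665] 0.72
0.094 ('wr',) [0.5482 0.1675] 0.48
0.094 ('top', 'wr') [0.5479 0.1669] 1.6
0.098 ('top',) [0.5469 0.1659] 1.55
0.098 ('scene',) [0.5493 0.1675] 0.92
0.098 ('wr',) [0.5477 0.1694] 0.5
0.098 ('top', 'wr') [0.5474 0.1677] 2.42
```

Emit:
{"fn": "apply_moves", "kwargs": {"increments": [{"x": -0.6,"y": 0,"z": 0.05,"ax": 0,"ay": 0,"az": 0,"grip": 1},{"x": -2.2,"y": 0,"z": 0.2,"ax": 0,"ay": 0,"az": 0,"grip": 1},{"x": -4.7,"y": 0,"z": 0.4,"ax": 0,"ay": 0,"az": 0,"grip": 1},{"x": -8,"y": 0,"z": 0.6,"ax": 0,"ay": 0,"az": 0,"grip": 1},{"x": -11.7,"y": 0,"z": 0.9,"ax": 0,"ay": 0,"az": 0,"grip": 1},{"x": -15.5,"y": 0,"z": 1.2,"ax": 0,"ay": 0,"az": 0,"grip": 1},{"x": -19.3,"y": 0,"z": 1.5,"ax": 0,"ay": 0,"az": 0,"grip": 1},{"x": -23,"y": 0,"z": 1.8,"ax": 0,"ay": 0,"az": 0,"grip": 1},{"x": -26.3,"y": 0,"z": 2.1,"ax": 0,"ay": 0,"az": 0,"grip": 1},{"x": -29,"y": 0,"z": 2.3,"ax": 0,"ay": 0,"az": 0,"grip": 1},{"x": -30.9,"y": 0,"z": 2.45,"ax": 0,"ay": 0,"az": 0,"grip": 1},{"x": -31.7,"y": 0,"z": 2.5,"ax": 0,"ay": 0,"az": 0,"grip": 1}]}}

```text
time_s: 17.52
eef_pos: [0.5492, 0.1692, 0.2609]
eef_rot: [0.524, -0.524, 0.474, -0.475]
wrist_force: [0.4, 0.1, -8.1]
opening: 0.251
```

Emit:
{"fn": "apply_moves", "kwargs": {"increments": [{"x": 0,"y": 0,"z": 0,"ax": 0,"ay": 0,"az": 0,"grip": 1},{"x": 0,"y": 0,"z": 0,"ax": 0,"ay": 0,"az": 0,"grip": 1},{"x": 0,"y": 0,"z": 0,"ax": 0,"ay": 0,"az": 0,"grip": 1}]}}

```text
time_s: 17.9
eef_pos: [0.5494, 0.1684, 0.2609]
eef_rot: [0.524, -0.524, 0.474, -0.476]
wrist_force: [-0.5, 0.7, -7.8]
opening: 0.244
```

```bash
python3 - <<'E'
from h import *
o,M=st(); delta(o,M,(.5497,.1683,.225),5.5); snap("scene","sc14"); snap("wrist","wr14")
a=cv2.imread('pics/sc14.png')[160:280,250:370]
b=cv2.imread('pics/wr14.png')[60:360,120:430]
cv2.imwrite('pics/z14.png',np.hstack([cv2.resize(a,(400,400),interpolation=cv2.INTER_CUBIC),cv2.resize(b,(400,400),interpolation=cv2.INTER_CUBIC)]))
E
```

```text
t 17.9 pos [0.5494 0.1684 0.2609] F [-0.48  0.69 -7.79] T [ 0.012 -0.001 -0.037] op 0.244
[[ 0.097  0.002  0.995]
 [-0.995 -0.001  0.097]
 [ 0.001 -1.     0.001]]
cm xyz [0.01 3.59 0.02] rotvec [-0.0014  0.0015  0.0013] curyaw 5.59
```

View pics/z14.png

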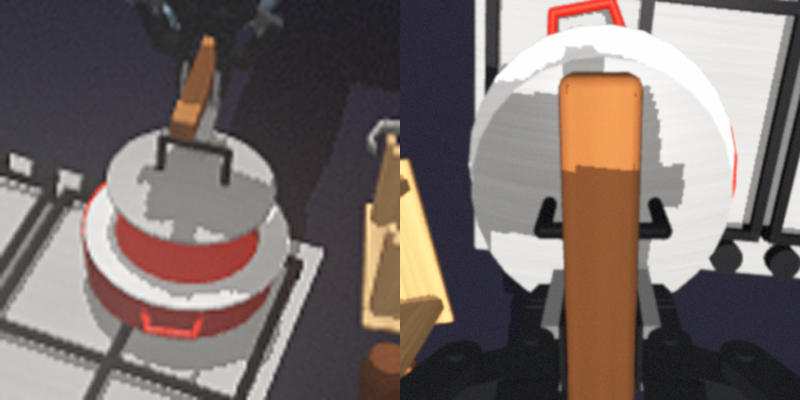

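Emit:
{"fn": "apply_moves", "kwargs": {"increments": [{"x": 0,"y": 1,"z": 0,"ax": 0,"ay": 0,"az": 0,"grip": 1},{"x": 0,"y": 2.2,"z": 0,"ax": 0,"ay": 0,"az": 0,"grip": 1},{"x": 0,"y": 3.4,"z": 0,"ax": 0,"ay": 0,"az": 0,"grip": 1},{"x": 0,"y": 4.3,"z": 0,"ax": 0,"ay": 0,"az": 0,"grip": 1},{"x": 0,"y": 4.7,"z": 0,"ax": 0,"ay": 0,"az": 0,"grip": 1},{"x": 0,"y": 4.7,"z": 0,"ax": 0,"ay": 0,"az": 0,"grip": 1},{"x": 0,"y": 4.7,"z": 0,"ax": 0,"ay": 0,"az": 0,"grip": 1}]}}

```text
time_s: 18.88
eef_pos: [0.5499, 0.1686, 0.2145]
eef_rot: [0.524, -0.523, 0.474, -0.476]
wrist_force: [-0.1, -0.0, -7.5]
opening: 0.247
```

Emit:
{"fn": "apply_moves", "kwargs": {"increments": [{"x": 0,"y": 0.1,"z": 0,"ax": 0,"ay": 0,"az": 0,"grip": 1},{"x": 0,"y": 0.3,"z": 0,"ax": 0,"ay": 0,"az": 0,"grip": 1},{"x": 0,"y": 0.5,"z": 0,"ax": 0,"ay": 0,"az": 0,"grip": 1},{"x": 0,"y": 0.5,"z": 0,"ax": 0,"ay": 0,"az": 0,"grip": 1}]}}

```text
time_s: 19.38
eef_pos: [0.5496, 0.1685, 0.2092]
eef_rot: [0.524, -0.524, 0.474, -0.476]
wrist_force: [-0.3, 0.1, -8.2]
opening: 0.25
```

```bash
python3 - <<'E'
from h import *
for i in range(3):
    o=ctrl.get_obs(); print(o['eef_pos'].round(4),o['wrist_force'].round(2)); snap("scene","sc15") 
o,M=st(); snap("wrist","wr15")
a=cv2.imread('pics/sc15.png')[160:280,250:370]
b=cv2.imread('pics/wr15.png')[60:360,120:430]
cv2.imwrite('pics/z15.png',np.hstack([cv2.resize(a,(400,400),interpolation=cv2.INTER_CUBIC),cv2.resize(b,(400,400),interpolation=cv2.INTER_CUBIC)]))
E
```

```text
[0.5496 0.1685 0.2092] [-0.3   0.09 -8.2 ]
[0.5497 0.1685 0.2093] [-1.1  -0.59 -6.67]
[0.5498 0.1686 0.2094] [ 0.15  0.55 -8.27]
t 19.52 pos [0.5499 0.1686 0.2095] F [ 0.32  0.15 -6.9 ] T [-0.025 -0.025 -0.011] op 0.248
[[ 0.098  0.003  0.995]
 [-0.995 -0.001  0.098]
 [ 0.001 -1.     0.003]]
```

View pics/z15.png

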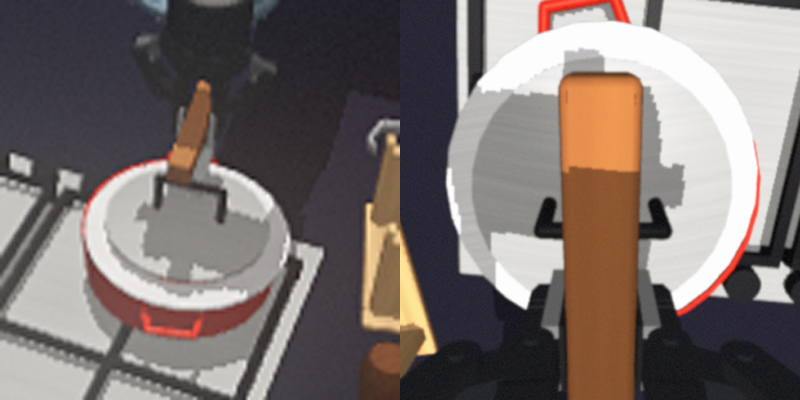

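Emit:
{"fn": "apply_moves", "kwargs": {"increments": [{"x": 0,"y": 0.2,"z": 0,"ax": 0,"ay": 0,"az": 0,"grip": 1},{"x": 0,"y": 0.3,"z": 0,"ax": 0,"ay": 0,"az": 0,"grip": 1},{"x": 0,"y": 0.3,"z": 0,"ax": 0,"ay": 0,"az": 0,"grip": 1}]}}

```text
time_s: 19.95
eef_pos: [0.5498, 0.1686, 0.2064]
eef_rot: [0.524, -0.523, 0.474, -0.476]
wrist_force: [-0.4, -0.8, -8.2]
opening: 0.248
```

Emit:
{"fn": "apply_moves", "kwargs": {"increments": [{"x": 0,"y": 0.2,"z": 0,"ax": 0,"ay": 0,"az": 0,"grip": 1},{"x": 0,"y": 0.3,"z": 0,"ax": 0,"ay": 0,"az": 0,"grip": 1},{"x": 0,"y": 0.3,"z": 0,"ax": 0,"ay": 0,"az": 0,"grip": 1}]}}

```text
time_s: 20.32
eef_pos: [0.5497, 0.1686, 0.2032]
eef_rot: [0.524, -0.524, 0.474, -0.476]
wrist_force: [0.4, -0.1, -7.2]
opening: 0.248
```

Emit:
{"fn": "apply_moves", "kwargs": {"increments": [{"x": 0,"y": 0.2,"z": 0,"ax": 0,"ay": 0,"az": 0,"grip": 1},{"x": 0,"y": 0.3,"z": 0,"ax": 0,"ay": 0,"az": 0,"grip": 1},{"x": 0,"y": 0.3,"z": 0,"ax": 0,"ay": 0,"az": 0,"grip": 1}]}}

```text
time_s: 20.7
eef_pos: [0.5496, 0.1685, 0.2]
eef_rot: [0.524, -0.524, 0.474, -0.476]
wrist_force: [-0.4, 0.6, -6.6]
opening: 0.247
```

Emit:
{"fn": "apply_moves", "kwargs": {"increments": [{"x": 0,"y": 0.2,"z": 0,"ax": 0,"ay": 0,"az": 0,"grip": 1},{"x": 0,"y": 0.3,"z": 0,"ax": 0,"ay": 0,"az": 0,"grip": 1},{"x": 0,"y": 0.3,"z": 0,"ax": 0,"ay": 0,"az": 0,"grip": 1}]}}

```text
time_s: 21.08
eef_pos: [0.5502, 0.1686, 0.1979]
eef_rot: [0.524, -0.523, 0.474, -0.476]
wrist_force: [-0.1, -0.2, -1.0]
opening: 0.249
```

```bash
python3 - <<'E'
from h import *
for i in range(3):
    o=ctrl.get_obs(); print(o['eef_pos'].round(4),o['wrist_force'].round(2)); snap("scene","sc16") 
o,M=st(); snap("wrist","wr16")
a=cv2.imread('pics/sc16.png')[160:280,250:370]
b=cv2.imread('pics/wr16.png')[60:360,120:430]
cv2.imwrite('pics/z16.png',np.hstack([cv2.resize(a,(400,400),interpolation=cv2.INTER_CUBIC),cv2.resize(b,(400,400),interpolation=cv2.INTER_CUBIC)]))
E
```

```text
[0.5502 0.1686 0.1979] [-0.07 -0.16 -0.96]
[0.5501 0.1686 0.1978] [ 0.38 -0.53 -1.65]
[0.55   0.1685 0.1977] [-0.3   0.29 -2.95]
t 21.23 pos [0.55   0.1685 0.1975] F [-0.01 -0.31 -1.31] T [ 0.004 -0.01  -0.001] op 0.246
[[ 0.098  0.003  0.995]
 [-0.995 -0.001  0.098]
 [ 0.001 -1.     0.003]]
```

View pics/z16.png

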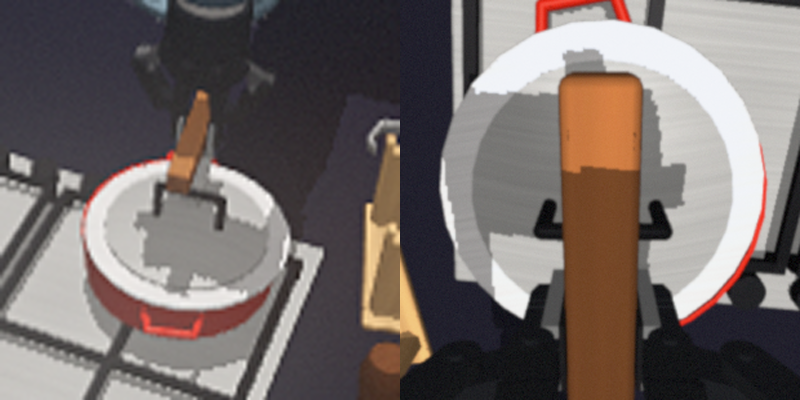

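Emit:
{"fn": "apply_moves", "kwargs": {"increments": [{"x": 0,"y": 0.4,"z": 0,"ax": 0,"ay": 0,"az": 0,"grip": 1},{"x": 0,"y": 0.8,"z": 0,"ax": 0,"ay": 0,"az": 0,"grip": 1},{"x": 0,"y": 1.2,"z": 0,"ax": 0,"ay": 0,"az": 0,"grip": 1},{"x": 0,"y": 1.6,"z": 0,"ax": 0,"ay": 0,"az": 0,"grip": 1},{"x": 0,"y": 1.7,"z": 0,"ax": 0,"ay": 0,"az": 0,"grip": 1},{"x": 0,"y": 1.7,"z": 0,"ax": 0,"ay": 0,"az": 0,"grip": 1}]}}

```text
time_s: 22.02
eef_pos: [0.5499, 0.1685, 0.1803]
eef_rot: [0.524, -0.524, 0.474, -0.476]
wrist_force: [-0.0, 0.1, -1.9]
opening: 0.249
```

```bash
python3 - <<'E'
from h import *
o,M=st(); snap("scene","sc17"); snap("wrist","wr17")
a=cv2.imread('pics/sc17.png')[170:270,260:360]
b=cv2.imread('pics/wr17.png')[60:360,120:430]
cv2.imwrite('pics/z17.png',np.hstack([cv2.resize(a,(400,400),interpolation=cv2.INTER_CUBIC),cv2.resize(b,(400,400),interpolation=cv2.INTER_CUBIC)]))
E
```

```text
t 22.02 pos [0.5499 0.1685 0.1803] F [-0.03  0.09 -1.86] T [ 0.029  0.03  -0.057] op 0.249
[[ 0.098  0.002  0.995]
 [-0.995 -0.001  0.098]
 [ 0.001 -1.     0.002]]
```

View pics/z17.png

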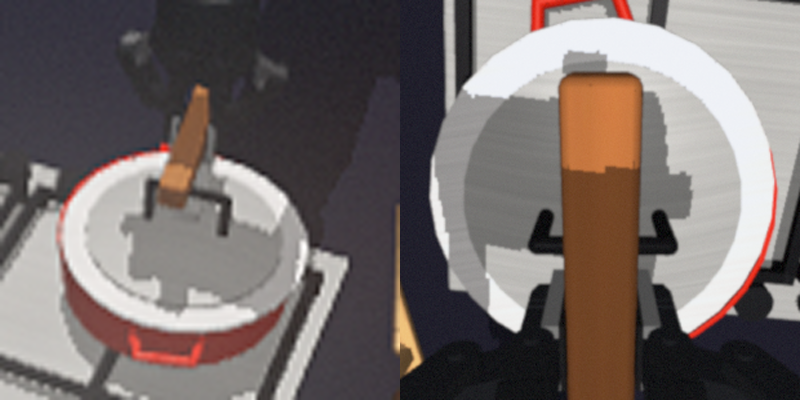

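Emit:
{"fn": "apply_moves", "kwargs": {"increments": [{"x": 0,"y": 0,"z": -0.5,"ax": 0,"ay": 0,"az": 0,"grip": 1},{"x": 0,"y": 0,"z": -1.3,"ax": 0,"ay": 0,"az": 0,"grip": 1},{"x": 0,"y": 0,"z": -2.1,"ax": 0,"ay": 0,"az": 0,"grip": 1},{"x": 0,"y": 0,"z": -3,"ax": 0,"ay": 0,"az": 0,"grip": 1},{"x": 0,"y": 0,"z": -4,"ax": 0,"ay": 0,"az": 0,"grip": 1},{"x": 0,"y": 0,"z": -5,"ax": 0,"ay": 0,"az": 0,"grip": 1},{"x": 0,"y": 0,"z": -5.5,"ax": 0,"ay": 0,"az": 0,"grip": 1},{"x": 0,"y": 0,"z": -5.5,"ax": 0,"ay": 0,"az": 0,"grip": 1}]}}

```text
time_s: 23.12
eef_pos: [0.4951, 0.1632, 0.1806]
eef_rot: [0.524, -0.523, 0.474, -0.476]
wrist_force: [0.1, -0.7, -2.5]
opening: 0.246
```

Emit:
{"fn": "apply_moves", "kwargs": {"increments": [{"x": 0,"y": -3,"z": 0,"ax": 0,"ay": 0,"az": 0,"grip": 1},{"x": 0,"y": -7,"z": -1,"ax": 0,"ay": 0,"az": 0,"grip": 1},{"x": 0,"y": -11,"z": -3,"ax": 0,"ay": 0,"az": 0,"grip": 1},{"x": 0,"y": -12,"z": -5,"ax": 0,"ay": 0,"az": 0,"grip": 1},{"x": 0,"y": -12,"z": -5,"ax": 0,"ay": 0,"az": 0,"grip": 1}]}}

```text
time_s: 23.75
eef_pos: [0.4452, 0.1585, 0.3018]
eef_rot: [0.525, -0.523, 0.473, -0.477]
wrist_force: [0.3, 0.2, -3.0]
opening: 0.245
```

```bash
python3 - <<'E'
from h import *
o,M=st(); snap("scene","sc18"); snap("wrist","wr18"); snap("top","top18")
delta(o,M,(.426,.3623,.27),13.5)
a=cv2.imread('pics/sc18.png')[170:270,260:360]
b=cv2.imread('pics/wr18.png')
cv2.imwrite('pics/z18.png',np.hstack([cv2.resize(a,(400,400),interpolation=cv2.INTER_CUBIC),cv2.resize(b,(400,400),interpolation=cv2.INTER_CUBIC)]))
E
```

```text
t 23.75 pos [0.4452 0.1585 0.3018] F [ 0.31  0.25 -2.99] T [0.026 0.013 0.022] op 0.245
[[ 0.098  0.006  0.995]
 [-0.995 -0.001  0.098]
 [ 0.001 -1.     0.006]]
cm xyz [-20.47   3.16   0.06] rotvec [-0.006  -0.1377  0.0016] curyaw 5.61
```

View pics/z18.png

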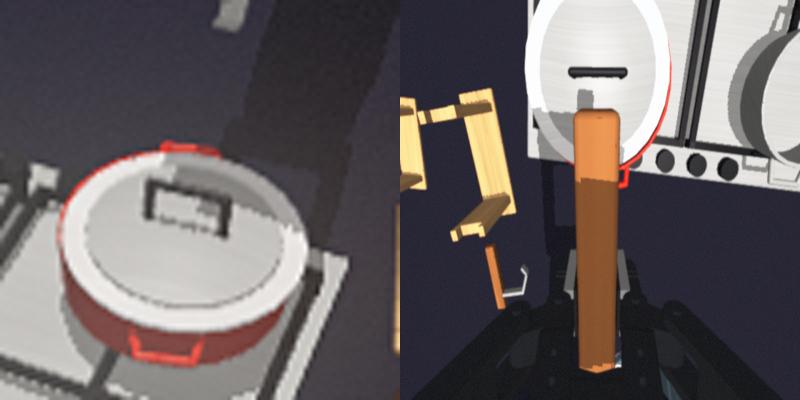

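```bash
python3 - <<'E'
from h import *
a=cv2.imread('pics/sc18.png')[205:240,285:330]
b=cv2.imread('pics/wr18.png')[50:105,215:345]
cv2.imwrite('pics/z18a.png',cv2.resize(a,None,fx=12,fy=12,interpolation=cv2.INTER_CUBIC))
cv2.imwrite('pics/z18b.png',cv2.resize(b,None,fx=6,fy=6,interpolation=cv2.INTER_CUBIC))
c=cv2.imread('pics/top18.png')[140:230,190:280]
cv2.imwrite('pics/z18c.png',cv2.resize(c,None,fx=6,fy=6,interpolation=cv2.INTER_CUBIC))
E
```

```text
(no output)
```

View pics/z18a.png

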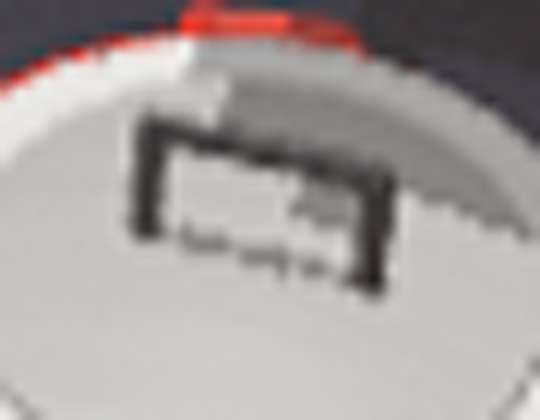

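View pics/z18b.png

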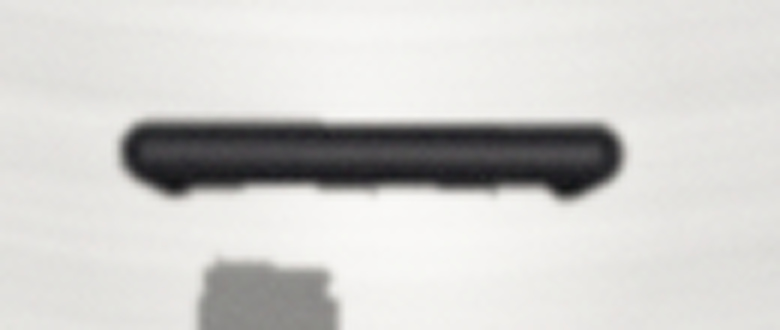

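View pics/z18c.png

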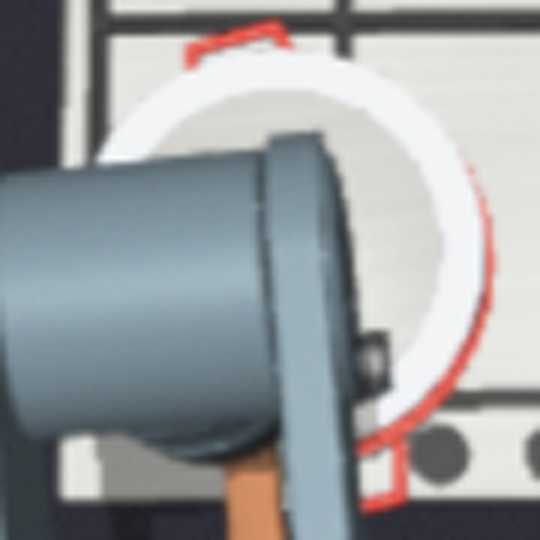

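```bash
python3 - <<'E'
from h import *
S=load("sc18");W=load("wr18")
g=lambda u,v,f,x,y:((u+.5)/f-.5+x,(v+.5)/f-.5+y)
A=[tri([(S,g(378,178,12,285,205)),(W,g(153,150,6,215,50))]),tri([(S,g(150,128,12,285,205)),(W,g(591,153,6,215,50))])]
print(A,(A[0]+A[1])/2,np.linalg.norm(A[0]-A[1]))
# lid flange circle overlay in scene for seated (z=h+.065) & on ring
im=cv2.imread('pics/sc18.png')[170:270,260:360]; big=[]
for zz in (.097,.106):
    b=cv2.resize(im,(400,400),interpolation=cv2.INTER_CUBIC)
    t=np.linspace(0,2*np.pi,200); p=(proj(S,np.c_[.548+.082*np.cos(t),.1672+.082*np.sin(t),0*t+zz])-[260,170]+.5)*4-.5
    cv2.polylines(b,[p.round().astype(np.int32)],True,(0,0,255),1); big.append(b)
cv2.imwrite('pics/z18d.png',np.hstack(big))
E
```

```text
[array([0.54574298, 0.19848403, 0.15031357]), array([0.55154261, 0.13568911, 0.14918924])] [0.54864279 0.16708657 0.1497514 ] 0.06307220150099907
```

View pics/z18d.png

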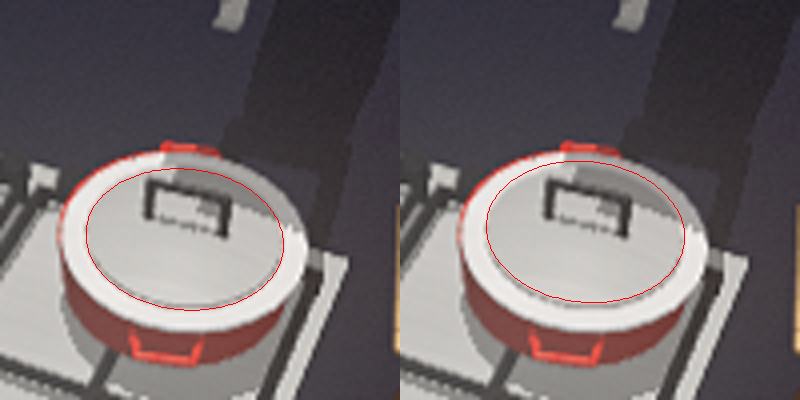

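Emit:
{"fn": "apply_moves", "kwargs": {"increments": [{"x": -5,"y": 0,"z": 0,"ax": -0.006,"ay": -0.138,"az": 0,"grip": 1},{"x": -11,"y": 0,"z": 0,"ax": -0.006,"ay": -0.138,"az": 0,"grip": 1},{"x": -16,"y": 1,"z": 0,"ax": -0.006,"ay": -0.138,"az": 0,"grip": 1},{"x": -20.5,"y": 2,"z": 0,"ax": -0.006,"ay": -0.138,"az": 0,"grip": 1},{"x": -20.5,"y": 3.2,"z": 0,"ax": -0.006,"ay": -0.138,"az": 0,"grip": 1},{"x": -20.5,"y": 3.2,"z": 0,"ax": -0.006,"ay": -0.138,"az": 0,"grip": 1},{"x": -20.5,"y": 3.2,"z": 0,"ax": -0.006,"ay": -0.138,"az": 0,"grip": 1}]}}

```text
time_s: 24.78
eef_pos: [0.4258, 0.3614, 0.2672]
eef_rot: [-0.553, 0.557, -0.439, 0.438]
wrist_force: [0.2, -0.0, -0.3]
opening: 0.248
```

```bash
python3 - <<'E'
from h import *
o,M=st(); snap("scene","sc19"); snap("wrist","wr19")
delta(o,M,(.426,.3623,.13),13.45)
a=cv2.imread('pics/sc19.png')[100:270,310:480]
b=cv2.imread('pics/wr19.png')
cv2.imwrite('pics/z19.png',np.hstack([cv2.resize(a,(400,400),interpolation=cv2.INTER_CUBIC),cv2.resize(b,(400,400),interpolation=cv2.INTER_CUBIC)]))
E
```

```text
t 24.77 pos [0.4258 0.3614 0.2672] F [ 0.22 -0.01 -0.34] T [ 0.006 -0.012 -0.049] op 0.248
[[ 0.232 -0.004  0.973]
 [-0.973 -0.002  0.232]
 [ 0.001 -1.    -0.005]]
cm xyz [-0.1  13.72  0.1 ] rotvec [ 0.0045 -0.0006  0.0015] curyaw 13.42
```

View pics/z19.png

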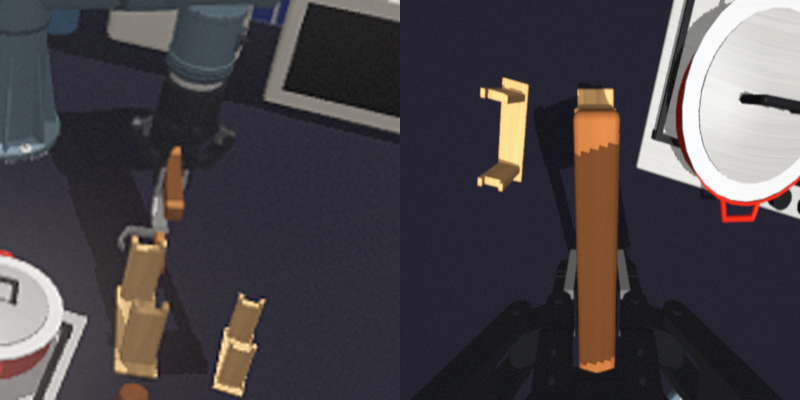

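Emit:
{"fn": "apply_moves", "kwargs": {"increments": [{"x": -0.1,"y": 4,"z": 0.1,"ax": 0.0045,"ay": 0,"az": 0.0015,"grip": 1},{"x": -0.1,"y": 8,"z": 0.1,"ax": 0.0045,"ay": 0,"az": 0.0015,"grip": 1},{"x": -0.1,"y": 12,"z": 0.1,"ax": 0.0045,"ay": 0,"az": 0.0015,"grip": 1},{"x": -0.1,"y": 15,"z": 0.1,"ax": 0.0045,"ay": 0,"az": 0.0015,"grip": 1},{"x": -0.1,"y": 16.3,"z": 0.1,"ax": 0.0045,"ay": 0,"az": 0.0015,"grip": 1},{"x": -0.1,"y": 16.3,"z": 0.1,"ax": 0.0045,"ay": 0,"az": 0.0015,"grip": 1},{"x": -0.1,"y": 16.3,"z": 0.1,"ax": 0.0045,"ay": 0,"az": 0.0015,"grip": 1}]}}

```text
time_s: 25.75
eef_pos: [0.4276, 0.363, 0.1067]
eef_rot: [0.556, -0.553, 0.438, -0.439]
wrist_force: [-0.1, 0.4, -0.9]
opening: 0.245
```

```bash
python3 - <<'E'
from h import *
o,M=st(); snap("scene","sc20"); snap("wrist","wr20")
delta(o,M,(.426,.3623,.0905),13.45)
a=cv2.imread('pics/sc20.png')[150:260,330:440]
b=cv2.imread('pics/wr20.png')
cv2.imwrite('pics/z20.png',np.hstack([cv2.resize(a,(400,400),interpolation=cv2.INTER_CUBIC),cv2.resize(b,(400,400),interpolation=cv2.INTER_CUBIC)]))
E
```

```text
t 25.75 pos [0.4276 0.363  0.1067] F [-0.11  0.44 -0.91] T [ 0.013  0.013 -0.081] op 0.245
[[ 0.232  0.004  0.973]
 [-0.973  0.002  0.232]
 [-0.001 -1.     0.004]]
cm xyz [ 0.03  1.62 -0.18] rotvec [-0.0042 -0.001  -0.0013] curyaw 13.39
```

View pics/z20.png

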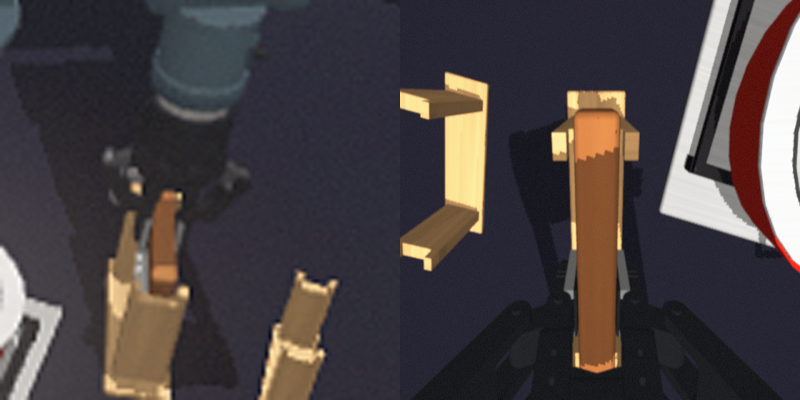

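Emit:
{"fn": "apply_moves", "kwargs": {"increments": [{"x": 0,"y": 0.5,"z": -0.15,"ax": -0.004,"ay": 0,"az": 0,"grip": 1},{"x": 0,"y": 1,"z": -0.15,"ax": -0.004,"ay": 0,"az": 0,"grip": 1},{"x": 0,"y": 1.4,"z": -0.15,"ax": -0.004,"ay": 0,"az": 0,"grip": 1},{"x": 0,"y": 1.6,"z": -0.15,"ax": -0.004,"ay": 0,"az": 0,"grip": 1},{"x": 0,"y": 1.6,"z": -0.15,"ax": -0.004,"ay": 0,"az": 0,"grip": 1}]}}

```text
time_s: 26.48
eef_pos: [0.426, 0.3627, 0.0904]
eef_rot: [0.555, -0.555, 0.439, -0.438]
wrist_force: [-0.2, -0.7, -2.1]
opening: 0.248
```

```bash
python3 - <<'E'
from h import *
o,M=st(); snap("wrist","wr21")
E
```

```text
t 26.48 pos [0.426  0.3627 0.0904] F [-0.17 -0.68 -2.08] T [-0.008 -0.067  0.033] op 0.248
[[ 0.232 -0.     0.973]
 [-0.973  0.001  0.232]
 [-0.001 -1.    -0.   ]]
```

Emit:
{"fn": "apply_moves", "kwargs": {"increments": [{"x": 0,"y": 0.1,"z": 0,"ax": 0,"ay": 0,"az": 0,"grip": 1},{"x": 0,"y": 0.15,"z": 0,"ax": 0,"ay": 0,"az": 0,"grip": 1}]}}

```text
time_s: 26.78
eef_pos: [0.4262, 0.3628, 0.09]
eef_rot: [0.555, -0.555, 0.438, -0.438]
wrist_force: [-3.9, -2.4, 8.4]
opening: 0.249
```

Emit:
{"fn": "apply_moves", "kwargs": {"increments": [{"x": 0,"y": 0,"z": 0,"ax": 0,"ay": 0,"az": 0,"grip": 0},{"x": 0,"y": 0,"z": 0,"ax": 0,"ay": 0,"az": 0,"grip": 0},{"x": 0,"y": 0,"z": 0,"ax": 0,"ay": 0,"az": 0,"grip": 0},{"x": 0,"y": 0,"z": 0,"ax": 0,"ay": 0,"az": 0,"grip": 0},{"x": 0,"y": 0,"z": 0,"ax": 0,"ay": 0,"az": 0,"grip": 0},{"x": 0,"y": 0,"z": 0,"ax": 0,"ay": 0,"az": 0,"grip": 0}]}}

```text
time_s: 27.52
eef_pos: [0.4262, 0.3628, 0.0899]
eef_rot: [0.555, -0.555, 0.438, -0.438]
wrist_force: [0.6, 0.6, 0.0]
opening: 1.001
```

```bash
python3 - <<'E'
from h import *
o,M=st(); snap("wrist","wr22")
E
```

```text
t 27.52 pos [0.4262 0.3628 0.0899] F [0.63 0.57 0.03] T [ 0.017  0.018 -0.036] op 1.001
[[ 0.232  0.     0.973]
 [-0.973  0.001  0.232]
 [-0.001 -1.     0.   ]]
```

View pics/wr22.png

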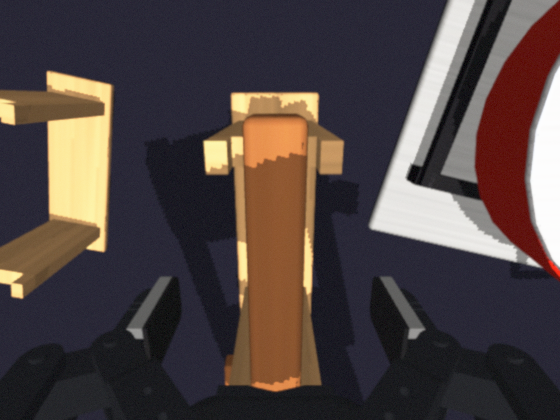

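Contact was felt and the handle is released; it lies between the notches (rows 115–388, as at the start). Retreat straight up.

Emit:
{"fn": "apply_moves", "kwargs": {"increments": [{"x": 0,"y": -2,"z": 0,"ax": 0,"ay": 0,"az": 0,"grip": 0},{"x": 0,"y": -6,"z": 0,"ax": 0,"ay": 0,"az": 0,"grip": 0},{"x": 0,"y": -11,"z": 0,"ax": 0,"ay": 0,"az": 0,"grip": 0},{"x": 0,"y": -16,"z": -1,"ax": 0,"ay": 0,"az": 0,"grip": 0},{"x": 0,"y": -21,"z": -3,"ax": 0,"ay": 0,"az": 0,"grip": 0},{"x": 0,"y": -23.5,"z": -4,"ax": 0,"ay": 0,"az": 0,"grip": 0},{"x": 0,"y": -23.5,"z": -4,"ax": 0,"ay": 0,"az": 0,"grip": 0},{"x": 0,"y": -23.5,"z": -4,"ax": 0,"ay": 0,"az": 0,"grip": 0}]}}

```text
time_s: 28.58
eef_pos: [0.3871, 0.353, 0.3235]
eef_rot: [-0.555, 0.555, -0.439, 0.438]
wrist_force: [0.2, -0.3, -0.2]
opening: 1.004
```

```bash
python3 - <<'E'
from h import *
o,M=st(); P,_=snap("wrist","wr23"); snap("scene","sc23")
for q in ("lifter","cradle"): print(q,[(np.round(a['xy'],1).tolist(),round(float(a['p']),2)) for a in pinpoint("wrist",q)])
im=cv2.imread("pics/wr23.png"); hsv=cv2.cvtColor(im,cv2.COLOR_BGR2HSV)
m=np.zeros(im.shape[:2],np.uint8); sl=np.s_[50:230,235:315]; m[sl]=((hsv[sl][:,:,1]>165)&(hsv[sl][:,:,2]>80)&(hsv[sl][:,:,0]<14))
k,lab,s,ce=cv2.connectedComponentsWithStats(m); i=1+np.argmax(s[1:,4])
w=np.array([atz(P,p,.136)[:2] for p in np.argwhere(lab==i)[:,::-1]]); print(s[i],cv2.minAreaRect((w*1000).astype(np.float32)))
a=cv2.imread('pics/sc23.png')[150:310,200:420]
cv2.imwrite('pics/z23.png',np.hstack([cv2.resize(a,(480,349),interpolation=cv2.INTER_CUBIC),cv2.resize(im,(320,349))]))
E
```

```text
t 28.57 pos [0.3871 0.353  0.3235] F [ 0.23 -0.3  -0.17] T [ 0.031  0.033 -0.015] op 1.004
[[ 0.232 -0.001  0.973]
 [-0.973  0.     0.232]
 [-0.001 -1.    -0.001]]
lifter [([272.3, 144.9], 0.89), ([251.4, 255.1], 0.77)]
cradle [([168.9, 103.1], 0.84), ([275.7, 133.0], 0.56)]
[ 265   59   21  157 2557] ((426.14141845703125, 363.2824401855469), (156.3994598388672, 19.75282859802246), 13.416251182556152)
```

View pics/z23.png

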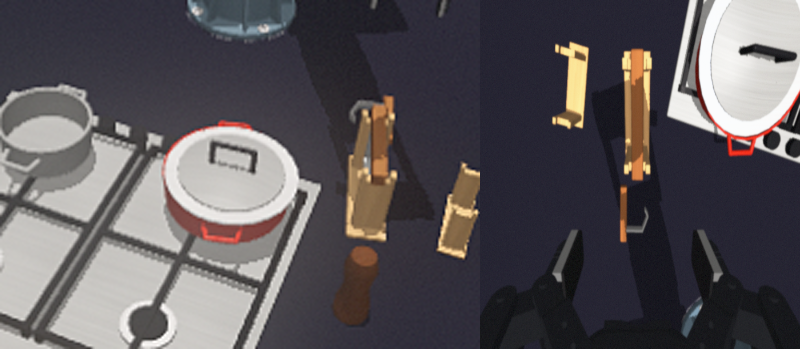

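```bash
python3 - <<'E'
from bench import ticket
print(ticket.hand_in())
E
```

```text
the job is handed in; nothing more can be done
None
```

The lid now lies flat in the reducing ring's hole on the red pan, and the lifter is back in the larger cradle. I handed the job in at about 28.6 s of the 64 s allowed; no verdict is reported.

- **Lid:** The wrist force fell from about 8 N to about 1.5 N at the height I expected for the seated lid. It went in on the first try, so no searching was needed. Afterwards the bar measured 0.150 m high at both ends to within about 1 mm, centred at (0.549, 0.167). The outline in the scene picture fits the seated height, not the height of a lid resting on top of the ring.
- **Lifter:** I felt contact with the notches before opening the gripper. The handle centre was then about 1 mm from where it started, at the same angle. The gripper is open and well clear.
- **Bystanders:** The pepper mill stands unmoved in the last picture. I did not measure the jar or mug again, but no move came near them.
- **What disagreed:** The first grasp closed on nothing above the handle. The fingertips appear about 40 mm farther back along the tool than the description says. I measured this in the pictures and went 40 mm lower for the second grasp.
- **Uncertainty in the hole position:** Single-camera estimates of the hole's centre differed by a few millimetres. I used the joint fit.

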